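Press the pouring insert home in a pigment jar

ROBOT

A 6-joint arm with a two-finger parallel gripper is mounted at the origin on the work surface. World frame = base frame: x ahead of the robot, y to its left, z up, the work surface at z = 0. Lengths are in m, angles in rad, forces in N, time in s.
With the tool pointing down it reaches from about 0.3 to 0.875 m from the base axis. Payload 6.4 kg.
Tool frame: the origin (TCP) lies at the very end of the fingers, on their centre line; the grasp point (between the pads) lies 19 mm behind it (robot.grip_point_offset is the distance from the TCP to the grasp point, in m); x points along the fingers, z is the direction in which the jaws open and shut, and the axes are right-handed (so a half turn about x gives the same grasp; the last joint's range is limited). The gripper opens to 88 mm and grips with 3 to 60 N. Pads are 18 mm wide; open, the fingers measure 123 mm over their backs; the gripper's body (75 mm by 187 mm) begins 45 mm behind the grasp point.
Start: joints at [-1.383, 0.181, 1.607, -0, 1.354, -0.206], TCP at [0.221, -0.531, 0.239] pointing down, gripper open.
Joint ranges: [-2.99, 2.99], [-0.89, 2.07], [0.3, 2.58], [-1.14, 4.28], [0, 2.63], [-3.12, 3.12]. Speed limits (rad/s): [2.57, 2.57, 3.01, 3.14, 3.14, 3.14].

INTERFACE

Orientations are given as a unit quaternion [x, y, z, w].
In Python, from station import robot, cams gives the robot as it stands.
- The arm moves only by the tool jog_arm, never from a script. Its argument "targets" is a list of rows, each an object of numbers: "tx", "ty", "tz": the shift along the tool's x, y, z in cm; "rx", "ry", "rz": the turn, a rotation vector about the tool's x, y, z in rad; "grip": the closure, from 0 (fully open) to 1 (shut). A call has 1 to 5 rows; each row is the pose to reach, as a shift and turn from the pose commanded when the call began, along the tool's axes at that moment; what a row does not reach only later rows make up. A row lasts 1/10 s, in which the tool goes at most 50 mm and 8.59 degrees, less where a joint would pass 70% of its speed; a pose out of reach is approached as far as the arm can. A call with a gripper value outside its range is refused whole. The fingers move at their own pace and stop on an object; "grip_force" is the grip in N (left out, the last holds). Time passes only in rows, so rows that repeat a pose let the fingers close. It gives the time, the measured TCP pose, the force and the opening at its end, in the units of the state.
- robot.observe(): the state, without advancing time (a new reading comes with each control period).
- cams.get_image(name): name is "side" or "top"; returns a dict with "img" (420x560x3 uint8, red, green, blue), "camera_matrix" (3x3 intrinsics, pixels), "rvec" (rotation vector, rad) and "tvec" (3), from world to camera coordinates, as OpenCV has them. Camera axes: x right, y down, z forward; pixel columns grow to the right and rows downward; lengths in m; the calibration is good to about 2 mm. A picture is of the moment at which its call begins. There is no depth.
- robot.close_job(): hands the job in, once; it reports no verdict.
The state is a dict: "time": time; "q": joint angles; "dq": joint speeds; "effort": joint torques, N m; "tcp_pos": TCP position; "ee_rot": TCP orientation; "wrist_force": force on the tool from outside, world axes, zero at the start; "wrist_torque": the same for the moment, N m; "width": opening from 0.0 (shut) to 1.0 (fully open).
Only numpy, scipy, OpenCV 4.12 (cv2) and the standard library are available. Lean on these libraries where they do the work, as an engineer would, in place of code of your own. Each camera call takes 0.05 s, during which the arm holds its last target.

TASK

Set the white pouring insert upright in the mouth of the open pigment jar, then take the hand press, lower it over the insert's spout and press straight down until the insert snaps fully home with its flange flat on the jar's rim; ease off as soon as it clicks, because leaning on it harder cracks it. Stand the hand press back upright on its cork pad, and leave the stock jar, the black screw cap and the scoop where they are.

Things in the scene. Friction and masses are not known exactly. Their poses are not given: they have to be found in the camera images.
- mouth (a point): centre of the open jar's mouth, level with its flat rim; z up. Black neck, 56 mm across outside, 46 mm bore, on a round glass jar of red pigment 82 mm across. Inside, about 10 mm below the rim, six springy tongues reach in to a circle of 40 mm. A rubber ring in a wooden block 112 mm square grips the jar: pushed down with over about 6 N the jar slides 1 to 21 mm deeper, not known beforehand, till it bears.
- insert_mid (a point): centre of the white plastic pouring insert, on its axis, 23 mm above its underside; z along the axis, spout up. 46 mm tall, 30 g. From below: skirt 18 mm tall (40 mm across at the bottom, widening to a 44 mm bead, then 40 mm again); flange 54 mm across, 4 mm thick, its top 1 mm below this point; spout 22 mm across, 24 mm tall, to grip. It stands on its skirt on the bench.
- insert: the same insert, origin at its underside's centre. Set loosely in the mouth it rests on the tongues, insert_mid about 13 mm above the rim; home, the flange lies on the rim, insert_mid 5 mm above it. Once the jar bears, the bead passes the tongues with a click after 3 to 5 mm of rising force, 12 to 20 N at its peak, then drops the last 3 mm to the hard rim. Over 30 N from the press cracks it.
- press_grip (a point): a point on the axis of the hand press's wooden handle, 65 mm above its foot face; z up. The press is 104 mm tall, 200 to 340 g: a steel foot 50 mm across, 40 mm tall, bored 28 mm wide and 30 mm deep from below to go over the spout, so that its ring face bears on the flange; above, a round beech handle 28 mm across, 64 mm tall.
- press: the same hand press, origin at the centre of its foot face. Under load the handle can slide in the fingers until their tips rest on the foot's shoulder, 25 mm below press_grip
- pad: round cork pad 72 mm across and 5 mm thick, fixed to the bench, on which the hand press stands; origin at the centre of its underside
- stock_jar_mid (a point): centre of a closed square-bodied jar of ochre pigment, 82 mm wide, 118 mm tall, black cap; leave it
- cap_mid (a point): centre of a black screw cap lying open side up, 66 mm across, 20 mm tall; leave it
- scoop_mid (a point): middle of a small steel scoop with a wooden handle, 150 mm long, 22 mm tall, lying on the bench; leave it
Things that resemble listed ones, but are neither listed nor needed, are in the scene too. Of the things like the insert, leave any that is green or yellow; of the rest the larger one is meant.

How it is judged:
On the way, in this order (a step that is already met when the one before it is completed fails the run):
1. the insert stands upright in the jar's mouth on the tongues, let go, not yet home (horizontal distance between insert_mid and mouth below 0.004 m and z of insert_mid in the frame of mouth between 0.0075 and 0.019 m and angle between insert's own z axis and vertical below 0.15 rad and contact force between the fingers and insert below 0.1 N), for 0.2 s.
2. the hand press bears down on the insert (more than its own weight) before it is home (contact force between press and insert above 5 N and z of insert_mid in the frame of mouth above 0.0075 m), for 0.02 s.
3. the insert has snapped home, flange on the rim (z of insert_mid in the frame of mouth below 0.0065 m and angle between insert's own z axis and vertical below 0.04 rad), for 0.2 s.
At the end, for the whole second after the job is handed in: the insert is in the jar's mouth, centred within 3 mm, its flange within 1.5 mm of the rim and level (tilt under 0.04 rad); the hand press stands upright and still on its cork pad, within 20 mm of the pad's centre, let go (all of step 3 and horizontal distance between insert_mid and mouth below 0.003 m and horizontal distance between press and pad below 0.02 m and z of press in the frame of pad below 0.008 m and angle between press's own z axis and vertical below 0.05 rad and linear speed of press below 0.01 m/s); the robot touches nothing.
It fails at once if the hand press pushes on the insert with more than 30 N (it cracks) (contact force between press and insert above 30 N).
It fails at once if the gripper itself pushes the insert down past the tongues (contact force between the fingers and insert above 2 N and horizontal distance between insert_mid and mouth below 0.01 m and z of insert_mid in the frame of mouth below 0.0075 m).
It fails at once if a bystander is shifted by more than 20 mm (distance of any of stock_jar_mid, cap_mid, scoop_mid from where it was at the start of the episode above 0.02 m).
It also fails if it takes over 69 s, if anything falls off the work surface, if the arm or the gripper's body presses on something with over 40 N, if the wrist force passes 120 N, or if a joint passes its speed limit or range.

## Working session

There is one attempt and no reset: what is moved stays moved. The work goes in short steps, Python scripts to look and compute and a tool call to move; the robot and the scene stay as the last step left them, time stands still between calls to the robot, and variables do not carry over. Pictures are saved under pics/ and viewed, and the job is handed in when it is done.

Besides the shell and the picture viewer there is one more tool, called after ">>>" as a command line: name --argument value ..., lists and objects as JSON in quotes. jog_arm: Moves the arm, as the interface text tells. Its arguments: {"type":"object","properties":{"targets":{"type":"array","items":{"type":"object","properties":{"tx":{"type":"number"},"ty":{"type":"number"},"tz":{"type":"number"},"rx":{"type":"number"},"ry":{"type":"number"},"rz":{"type":"number"},"grip":{"type":"number"}}}},"grip_force":{"type":"number"}},"required":["targets"]}

```bash
ls; mkdir -p pics
python3 - <<'E'
from station import robot, cams
import cv2, numpy as np
print(robot.observe()); print(robot.grip_point_offset)
for n in ("side","top"):
    d=cams.get_image(n); cv2.imwrite(f"pics/{n}0.png",d["img"][:,:,::-1]); np.savez(f"{n}0.npz",**d)
    R,_=cv2.Rodrigues(np.array(d["rvec"])); print(n,d["camera_matrix"],-R.T@np.array(d["tvec"]).ravel(),R)
E
```

```text
pics
{'time': 0.0, 'q': array([-1.38331828e+00,  1.81541375e-01,  1.60798000e+00, -2.73016271e-05,
        1.35380518e+00, -2.06265063e-01]), 'dq': array([-0.00047545,  0.00013809, -0.00104514,  0.00165453, -0.00050307,
       -0.00073839]), 'effort': array([ 1.29105961e-04, -4.33855605e+01, -3.41853619e+01,  7.01297703e-02,
        3.84677493e-02, -1.37759512e-04]), 'tcp_pos': array([ 0.22052358, -0.5304583 ,  0.23782349]), 'ee_rot': array([ 0.39296956,  0.58857984, -0.3921077 ,  0.58770762]), 'wrist_force': array([-2.10323452e-01, -1.44817042e-04, -2.30417611e-01]), 'wrist_torque': array([ 0.01450905, -0.04786431, -0.0133898 ]), 'width': 0.9979783084430843}
0.0187
side [[516.47837996   0.         278.2941342 ]
 [  0.         516.47837996 206.8710652 ]
 [  0.           0.           1.        ]] [0.29277051 0.74561887 0.98721157] [[-0.956393   -0.2918613  -0.01137591]
 [-0.21541148  0.73110882 -0.64736218]
 [ 0.19725699 -0.61668215 -0.76209763]]
top [[530.43929656   0.         275.27730978]
 [  0.         530.43929656 209.14110319]
 [  0.           0.           1.        ]] [0.43676841 0.03693113 1.14561234] [[ 0.02566998 -0.99953152  0.01666736]
 [-0.99608548 -0.02698512 -0.08417552]
 [ 0.08458586 -0.01444133 -0.99631154]]
```

View pics/side0.png

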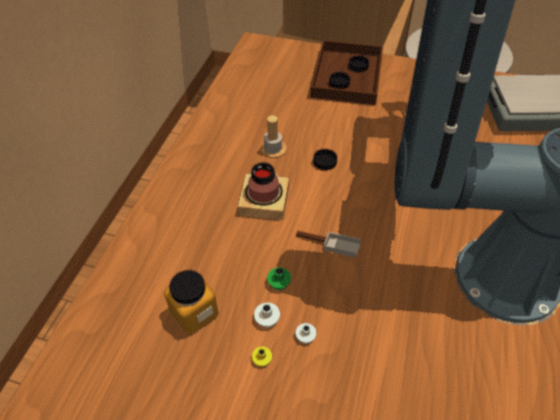

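View pics/top0.png

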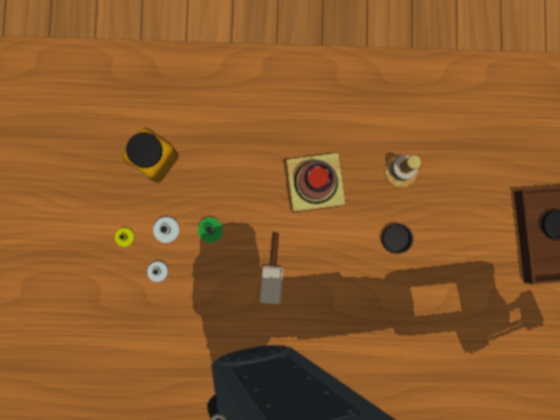

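Inserts: large white at side (267,315) / top (166,230), small white at side (306,333) / top (157,272), green at top (209,229), yellow at top (124,237). The larger white one fits the description. I'll confirm it in an enlarged crop and look closely at the jar and press.

```bash
cat > h.py <<'E'
import numpy as np, cv2
from scipy.spatial.transform import Rotation as Ro
def load(n): return dict(np.load(n+".npz"))
def cam(d):
    R,_=cv2.Rodrigues(np.array(d["rvec"],float)); t=np.array(d["tvec"],float).ravel(); return np.array(d["camera_matrix"]),R,t
def ray(d,uv):
    K,R,t=cam(d); v=R.T@np.linalg.inv(K)@np.array([uv[0],uv[1],1.]); return -R.T@t, v/np.linalg.norm(v)
def onz(d,uv,z):
    o,v=ray(d,uv); return o+v*(z-o[2])/v[2]
def tri(d1,u1,d2,u2):
    o1,v1=ray(d1,u1);o2,v2=ray(d2,u2)
    A=np.c_[v1,-v2]; s=np.linalg.lstsq(A,o2-o1,rcond=None)[0]
    p,q=o1+s[0]*v1,o2+s[1]*v2; return (p+q)/2,np.linalg.norm(p-q)
def proj(d,P):
    K,R,t=cam(d); c=R@np.array(P)+t; c=K@c; return c[:2]/c[2]
def crop(img,x0,y0,w,h,s): return cv2.resize(np.ascontiguousarray(img[y0:y0+h,x0:x0+w]),None,fx=s,fy=s,interpolation=cv2.INTER_CUBIC)
E
python3 - <<'E'
from h import *
s=load("side0")["img"];t=load("top0")["img"]
a=crop(s,235,255,90,120,4); b=crop(t,110,205,110,80,4); b=np.vstack([b,np.zeros((160,440,3),np.uint8)])
cv2.imwrite("pics/ins0.png",np.hstack([a,b])[:,:,::-1])
a=crop(s,230,105,70,120,5); b=crop(t,275,140,160,80,2.5);b=np.vstack([b,np.zeros((400,400,3),np.uint8)])
a=crop(s,230,105,70,120,5); b=crop(t,275,140,150,80,3);b=np.vstack([b,np.zeros((360,450,3),np.uint8)])
cv2.imwrite("pics/jp0.png",np.hstack([a,b])[:,:,::-1])
E
```

```text
(no output)
```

View pics/ins0.png

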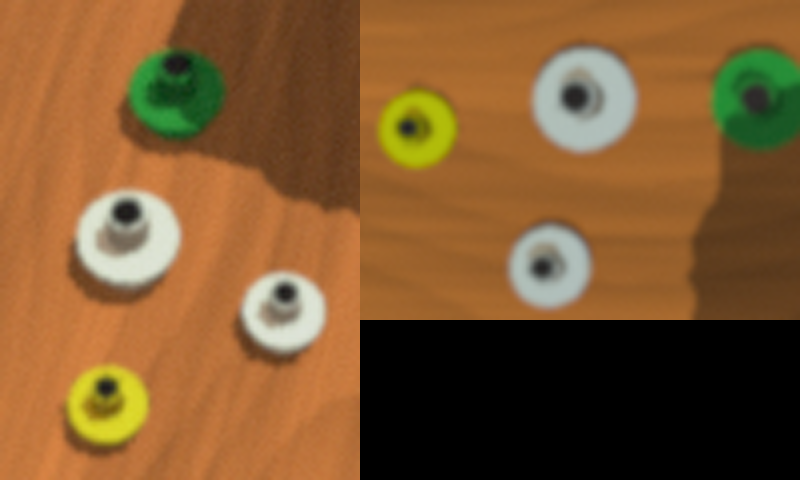

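View pics/jp0.png

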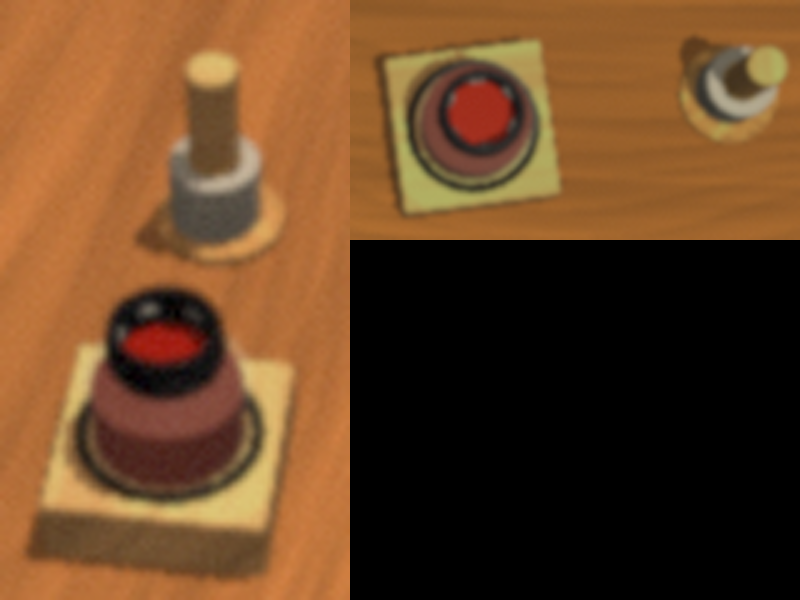

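The crops confirm it: the larger white disc, flange about 105 px (4x) against about 83 px for the small one. The press stands on its cork pad, and the jar neck is open with red inside. Now masks and triangulation.

```bash
cat > meas.py <<'E'
from h import *
def mask_el(img,box,fn,s=8,name=None):
    x,y,w,h=box; c=cv2.GaussianBlur(crop(img,x,y,w,h,s),(0,0),2)
    m=(fn(c.astype(int),cv2.cvtColor(c,cv2.COLOR_RGB2HSV).astype(int))*255).astype(np.uint8)
    cs,_=cv2.findContours(m,cv2.RETR_EXTERNAL,cv2.CHAIN_APPROX_NONE)
    k=max(cs,key=cv2.contourArea); h_=cv2.convexHull(k)
    e=cv2.fitEllipse(h_)
    if name:
        v=c.copy(); cv2.ellipse(v,e,(0,0,255),1); cv2.drawContours(v,[k],-1,(0,255,0),1); cv2.imwrite("pics/"+name,v[:,:,::-1])
    f=lambda p:np.array([(p[0]+.5)/s-.5+x,(p[1]+.5)/s-.5+y])
    return f(e[0]),np.array(e[1])/s
E
python3 - <<'E'
from meas import *
S=load("side0");T=load("top0")
white=lambda c,v:(v[...,1]<60)&(v[...,2]>120)
fs=mask_el(S["img"],(245,295,45,40),white,name="m1.png"); ft=mask_el(T["img"],(145,210,42,40),white,name="m2.png")
print("flange",fs,ft,tri(S,fs[0],T,ft[0]), onz(S,fs[0],.022),onz(T,ft[0],.022))
for d,e in((S,fs),(T,ft)): 
    o=-cam(d)[1].T@cam(d)[2]; print("diam",e[1].max()/cam(d)[0][0,0]*np.linalg.norm(onz(d,e[0],.022)-o))
dark=lambda c,v:(v[...,2]<90)
a=mask_el(S["img"],(258,300,18,16),dark,name="m3.png"); b=mask_el(T["img"],(158,222,16,14),dark,name="m4.png")
print("spouttop",a,b,tri(S,a[0],T,b[0]))
red=lambda c,v:(c[...,0]>110)&(c[...,1]<60)
a=mask_el(S["img"],(240,155,45,40),red,name="m5.png"); b=mask_el(T["img"],(290,155,55,50),red,name="m6.png")
print("red",a,b,tri(S,a[0],T,b[0]))
blk=lambda c,v:(v[...,2]<75)
a=mask_el(S["img"],(245,158,40,28),blk,name="m7.png"); b=mask_el(T["img"],(300,158,36,36),blk,name="m8.png")
print("neck",a,b,tri(S,a[0],T,b[0]))
tan=lambda c,v:(c[...,0]>160)&(c[...,2]<150)&(c[...,1]>130)
a=mask_el(S["img"],(264,112,18,12),tan,name="m9.png"); b=mask_el(T["img"],(403,152,20,18),tan,name="m10.png")
print("presstop",a,b,tri(S,a[0],T,b[0]))
ims=[cv2.resize(cv2.imread(f"pics/m{i}.png"),(150,150)) for i in range(1,11)]
cv2.imwrite("pics/mm.png",np.vstack([np.hstack(ims[:5]),np.hstack(ims[5:])]))
E
```

```text
flange (array([266.52633667, 314.26120567]), array([23.53185844, 25.609272  ])) (array([165.66395569, 229.23441887]), array([25.5698185 , 26.30533981])) (array([0.48219479, 0.2512531 , 0.01919634]), np.float64(0.0025331852785785915)) [0.48039643 0.25246887 0.022     ] [0.48331635 0.25100741 0.022     ]
diam 0.05454360439322713
diam 0.056771026639619485
spouttop (array([266.13697815, 307.68448734]), array([5.37041044, 6.19136381])) (array([163.37776232, 228.82278204]), array([6.1041379 , 6.25365353])) (array([0.48205675, 0.25090904, 0.04620374]), np.float64(0.0020117201765359016))
red (array([261.79578209, 173.32683182]), array([ 6.94092703, 14.36825562])) (array([317.78995514, 176.86982727]), array([20.51781082, 20.79932022])) (array([ 0.5915285 , -0.06134562,  0.10024586]), np.float64(0.0015043076178370492))
neck (array([262.43022156, 173.42530632]), array([22.09345245, 23.82700348])) (array([318.36829948, 177.12062836]), array([28.36081123, 29.15468788])) (array([ 0.5908677 , -0.06272931,  0.09880432]), np.float64(0.0023223865483142916))
presstop (array([272.07897663, 118.12472486]), array([ 7.16622925, 10.66687298])) (array([414.23085976, 162.06833649]), array([12.07567024, 14.48427963])) (array([ 0.62530833, -0.25166267,  0.10875756]), np.float64(0.0014700112133951837))
```

View pics/mm.png

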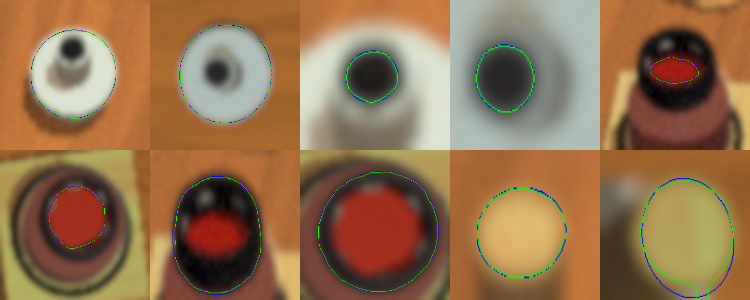

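```bash
cat > rim.py <<'E'
from meas import *
from scipy.optimize import least_squares
def farpts(d,box,fn,z,s=8):
    x,y,w,h=box; c=cv2.GaussianBlur(crop(d["img"],x,y,w,h,s),(0,0),2)
    m=(fn(c.astype(int),cv2.cvtColor(c,cv2.COLOR_RGB2HSV).astype(int))*255).astype(np.uint8)
    cs,_=cv2.findContours(m,cv2.RETR_EXTERNAL,cv2.CHAIN_APPROX_NONE); k=cv2.convexHull(max(cs,key=cv2.contourArea))[:,0,:]
    P=np.array([onz(d,((p[0]+.5)/s-.5+x,(p[1]+.5)/s-.5+y),z)[:2] for p in k])
    c0=P.mean(0); o=(-cam(d)[1].T@cam(d)[2])[:2]; u=(c0-o)/np.linalg.norm(c0-o)
    return P,u,c0
def circ(P,u,r,c0):
    c=c0.copy()
    for _ in range(5):
        Q=P[(P-c)@u>0.2*r]
        c=least_squares(lambda c:np.linalg.norm(Q-c,axis=1)-r,c).x
    return c,np.sqrt(np.mean((np.linalg.norm(Q-c,axis=1)-r)**2))
E
python3 - <<'E'
from rim import *
S=load("side0");T=load("top0")
blk=lambda c,v:(v[...,2]<75)
for z in (.09,.095,.1,.105,.11,.115):
    a=circ(*[farpts(S,(245,158,40,28),blk,z)[i] for i in (0,1)],.028,farpts(S,(245,158,40,28),blk,z)[2])
    b=circ(*[farpts(T,(300,158,36,36),blk,z)[i] for i in (0,1)],.028,farpts(T,(300,158,36,36),blk,z)[2])
    print(z,a,b,np.linalg.norm(a[0]-b[0]))
# pad: cork colour, print pixels/hsv ; others
for n,uv in dict(stock=(187,284),stockt=None).items(): pass
print("stock cap",onz(T,(145,150),.118),"cap",onz(T,(397,238),.02),"scoop",onz(T,(272,268),.015),"sm white",onz(T,(157,272),.02),"green",onz(T,(210,229),.02),"yel",onz(T,(124,237),.02))
print("pad top",[onz(T,p,.005) for p in ((401,171),)],"block",[onz(T,p,.04) for p in ((316,182),)])
q=[0.39296956,0.58857984,-0.3921077,0.58770762]; print(Ro.from_quat(q).as_matrix().round(3))
cv2.imwrite("pics/press.png",np.hstack([crop(S["img"],255,105,40,60,9),crop(T["img"],380,145,45,60,9)])[:,:,::-1])
E
```

```text
0.09 (array([ 0.59553164, -0.079277  ]), np.float64(0.0006247891923608982)) (array([ 0.59470015, -0.06420482]), np.float64(0.00022096745253618002)) 0.01509510062260168
0.095 (array([ 0.59377347, -0.07449492]), np.float64(0.0006700443885448331)) (array([ 0.59380551, -0.06364729]), np.float64(0.00023649853446801897)) 0.010847674544131488
0.1 (array([ 0.59201534, -0.06971289]), np.float64(0.000714883371798646)) (array([ 0.59291088, -0.06308977]), np.float64(0.0002577860453963928)) 0.006683388617999168
0.105 (array([ 0.59025726, -0.06493092]), np.float64(0.0007592629022487159)) (array([ 0.59201629, -0.06253226]), np.float64(0.00028334439582543476)) 0.0029745186653534032
0.11 (array([ 0.58849924, -0.06014903]), np.float64(0.0008031495674274866)) (array([ 0.59112173, -0.06197475]), np.float64(0.00031195283775279357)) 0.003195421898390768
0.115 (array([ 0.58674128, -0.05536724]), np.float64(0.0008465170696160557)) (array([ 0.59022722, -0.06141727]), np.float64(0.0003426918639474385)) 0.006982454800380453
stock cap [0.63309894 0.27962834 0.118     ] cap [ 0.47773007 -0.23996824  0.02      ] scoop [0.40742724 0.02427319 0.015     ] sm white [0.39310636 0.26565963 0.02      ] green [0.486372   0.15781161 0.02      ] yel [0.46469938 0.33829306 0.02      ]
pad top [array([ 0.62445186, -0.25149352,  0.005     ])] block [array([ 0.59023956, -0.06327816,  0.04      ])]
[[-0.     0.923  0.384]
 [ 0.002  0.384 -0.923]
 [-1.     0.    -0.002]]
```

View pics/press.png

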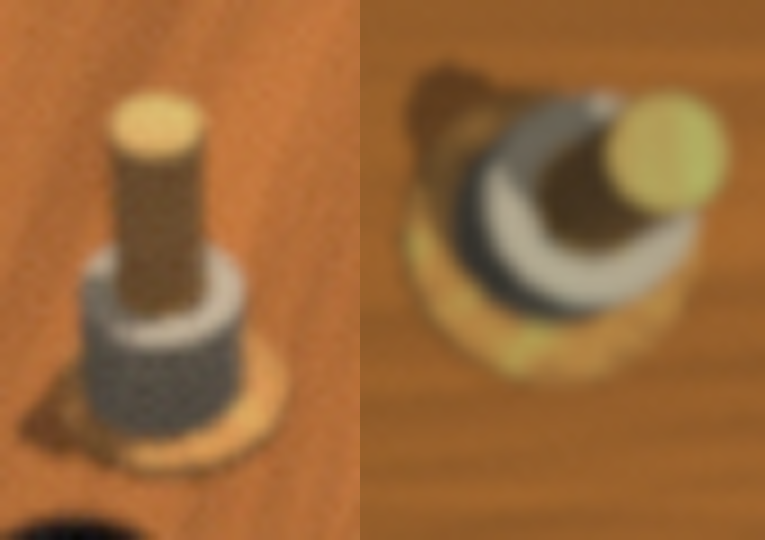

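Measured positions:

| Thing | x, y (m) | Height | Check |
|---|---|---|---|
| Insert | (0.482, 0.251) | top at 0.046 | matches the text |
| Jar rim | (0.5905, -0.0625) | z about 0.107 | |
| Press | (0.625, -0.252) | top at 0.109 | 104 + 5 mm, matches |
| Pad | (0.6245, -0.2515) | | |

All are within reach. Next I move above the insert, partly closed to clear the green and yellow inserts.

>>> jog_arm --targets '[{"ty":54,"tz":-62,"grip":0.5},{"ty":54,"tz":-62,"grip":0.5},{"ty":54,"tz":-62,"grip":0.5},{"ty":54,"tz":-62,"grip":0.5},{"ty":54,"tz":-62,"grip":0.5}]' --grip_force 20

```text
validation failed for argument at $.ta...
```

>>> jog_arm --targets '[{"ty":3.3,"tz":-3.8,"grip":0.5},{"ty":6.6,"tz":-7.5,"grip":0.5},{"ty":9.9,"tz":-11.3,"grip":0.5},{"ty":13.2,"tz":-15.1,"grip":0.5},{"ty":16.4,"tz":-18.8,"grip":0.5}]' --grip_force 20

```text
validation failed for argument at $.ta...
```

>>> jog_arm --targets '[{"tx":0,"ty":3.3,"tz":-3.7,"rx":0,"ry":0,"rz":0,"grip":0.5},{"tx":0,"ty":6.6,"tz":-7.4,"rx":0,"ry":0,"rz":0,"grip":0.5}]' --grip_force 20

```text
time: 0.3
tcp_pos: [0.2529, -0.4364, 0.2375]
ee_rot: [0.394, 0.588, -0.393, 0.587]
wrist_force: [0.6, 0.1, -0.2]
width: 0.838
```

>>> jog_arm --targets '[{"tx":0,"ty":16.4,"tz":-18.8,"rx":0,"ry":0,"rz":0,"grip":0.5},{"tx":0,"ty":16.4,"tz":-18.8,"rx":0,"ry":0,"rz":0,"grip":0.5},{"tx":0,"ty":16.4,"tz":-18.8,"rx":0,"ry":0,"rz":0,"grip":0.5},{"tx":0,"ty":16.4,"tz":-18.8,"rx":0,"ry":0,"rz":0,"grip":0.5},{"tx":0,"ty":16.4,"tz":-18.8,"rx":0,"ry":0,"rz":0,"grip":0.5}]' --grip_force 20

```text
time: 0.8
tcp_pos: [0.3325, -0.1988, 0.2385]
ee_rot: [0.393, 0.588, -0.393, 0.588]
wrist_force: [0.7, -0.3, -0.6]
width: 0.505
```

>>> jog_arm --targets '[{"tx":0,"ty":16.4,"tz":-18.9,"rx":0,"ry":0,"rz":0,"grip":0.5},{"tx":0,"ty":16.4,"tz":-18.9,"rx":0,"ry":0,"rz":0,"grip":0.5},{"tx":0,"ty":16.4,"tz":-18.9,"rx":0,"ry":0,"rz":0,"grip":0.5},{"tx":0,"ty":16.4,"tz":-18.9,"rx":0,"ry":0,"rz":0,"grip":0.5},{"tx":0,"ty":16.4,"tz":-18.9,"rx":0,"ry":0,"rz":0,"grip":0.5}]' --grip_force 20

```text
time: 1.3
tcp_pos: [0.4114, 0.0386, 0.2388]
ee_rot: [0.393, 0.588, -0.392, 0.588]
wrist_force: [1.3, 0.0, -0.5]
width: 0.497
```

>>> jog_arm --targets '[{"tx":0,"ty":14.7,"tz":-17,"rx":0,"ry":0,"rz":0,"grip":0.5},{"tx":0,"ty":14.7,"tz":-17,"rx":0,"ry":0,"rz":0,"grip":0.5},{"tx":0,"ty":14.7,"tz":-17,"rx":0,"ry":0,"rz":0,"grip":0.5},{"tx":0,"ty":14.7,"tz":-17,"rx":0,"ry":0,"rz":0,"grip":0.5},{"tx":0,"ty":14.7,"tz":-17,"rx":0,"ry":0,"rz":0,"grip":0.5}]' --grip_force 20

```text
time: 1.8
tcp_pos: [0.4819, 0.2534, 0.2382]
ee_rot: [0.392, 0.589, -0.392, 0.588]
wrist_force: [0.1, -1.3, 0.5]
width: 0.501
```

>>> jog_arm --targets '[{"tx":5,"ty":-0.1,"tz":0.2,"rx":0,"ry":0,"rz":0,"grip":0.5},{"tx":10,"ty":-0.1,"tz":0.2,"rx":0,"ry":0,"rz":0,"grip":0.5},{"tx":15,"ty":-0.1,"tz":0.2,"rx":0,"ry":0,"rz":0,"grip":0.5},{"tx":17.5,"ty":-0.1,"tz":0.2,"rx":0,"ry":0,"rz":0,"grip":0.5},{"tx":17.5,"ty":-0.1,"tz":0.2,"rx":0,"ry":0,"rz":0,"grip":0.5}]'

```text
time: 2.3
tcp_pos: [0.4778, 0.2465, 0.0591]
ee_rot: [0.39, 0.59, -0.395, 0.586]
wrist_force: [0.2, -0.6, 0.5]
width: 0.503
```

Run:
```python
from station import robot, cams
from h import *
o=robot.observe(); print(o["tcp_pos"],o["wrist_force"])
S=cams.get_image("side");T=cams.get_image("top")
for n,d in(("side",S),("top",T)): print(n,proj(d,o["tcp_pos"]))
cv2.imwrite("pics/a1.png",np.hstack([crop(S["img"],220,240,95,130,4),crop(T["img"],110,170,100,130,4)])[:,:,::-1])
```

```text
[0.47780495 0.24654659 0.05914741] [ 0.19598646 -0.63611127  0.49099054]
side [268.10341337 303.16776961]
top [164.29503137 231.145001  ]
```

View pics/a1.png

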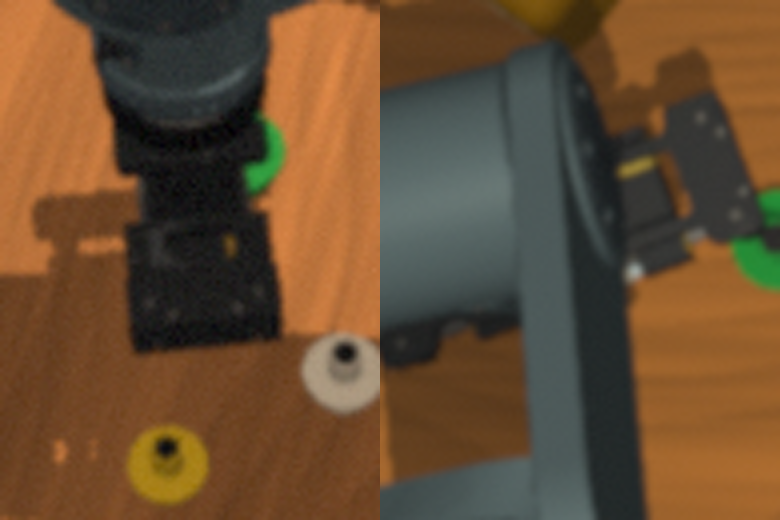

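Insert is hidden behind the gripper from both views, so I'll let the arm settle and correct by the measured TCP.

>>> jog_arm --targets '[{"tx":0,"ty":0,"tz":0,"rx":0,"ry":0,"rz":0,"grip":0.5},{"tx":0,"ty":0,"tz":0,"rx":0,"ry":0,"rz":0,"grip":0.5}]'

```text
time: 2.6
tcp_pos: [0.4834, 0.248, 0.0659]
ee_rot: [0.394, 0.587, -0.391, 0.589]
wrist_force: [0.3, 0.3, -0.1]
width: 0.499
```

```bash
cat >> h.py <<'E'
def delta(o,P):
    R=Ro.from_quat(o["ee_rot"]).as_matrix(); return (R.T@(np.array(P)-o["tcp_pos"])*100).round(2)
E
python3 - <<'E'
from station import robot
from h import *
o=robot.observe(); print(o["tcp_pos"],o["ee_rot"],Ro.from_quat(o["ee_rot"]).as_matrix().round(3),delta(o,[.482,.251,.024]))
E
```

```text
[0.48339064 0.24802757 0.0659493 ] [ 0.39358732  0.58720795 -0.39144878  0.58910415] [[ 0.004  0.923  0.384]
 [ 0.001  0.384 -0.923]
 [-1.     0.004  0.001]] [ 4.19 -0.03 -0.33]
```

>>> jog_arm --targets '[{"tx":0,"ty":0,"tz":-0.3,"rx":0,"ry":0,"rz":0,"grip":0.5},{"tx":1.5,"ty":0,"tz":-0.3,"rx":0,"ry":0,"rz":0,"grip":0.5},{"tx":3,"ty":0,"tz":-0.3,"rx":0,"ry":0,"rz":0,"grip":0.5},{"tx":3.8,"ty":0,"tz":-0.3,"rx":0,"ry":0,"rz":0,"grip":0.5},{"tx":3.8,"ty":0,"tz":-0.3,"rx":0,"ry":0,"rz":0,"grip":0.5}]'

```text
time: 3.1
tcp_pos: [0.4791, 0.2499, 0.0236]
ee_rot: [0.392, 0.589, -0.394, 0.587]
wrist_force: [0.2, 0.5, -0.4]
width: 0.501
```

>>> jog_arm --targets '[{"tx":0,"ty":0,"tz":0,"rx":0,"ry":0,"rz":0,"grip":0.5},{"tx":0,"ty":0,"tz":0,"rx":0,"ry":0,"rz":0,"grip":0.5}]'

```text
time: 3.3
tcp_pos: [0.4808, 0.2504, 0.0259]
ee_rot: [0.393, 0.588, -0.392, 0.588]
wrist_force: [0.3, 0.4, -0.3]
width: 0.499
```

>>> jog_arm --targets '[{"tx":0,"ty":0.1,"tz":0,"rx":0,"ry":0,"rz":0,"grip":0.9},{"tx":0,"ty":0.1,"tz":0,"rx":0,"ry":0,"rz":0,"grip":0.9},{"tx":0,"ty":0.1,"tz":0,"rx":0,"ry":0,"rz":0,"grip":0.9},{"tx":0,"ty":0.1,"tz":0,"rx":0,"ry":0,"rz":0,"grip":0.9},{"tx":0,"ty":0.1,"tz":0,"rx":0,"ry":0,"rz":0,"grip":0.9}]' --grip_force 20

```text
time: 3.8
tcp_pos: [0.4817, 0.2508, 0.026]
ee_rot: [0.393, 0.588, -0.392, 0.588]
wrist_force: [-0.9, -0.3, 2.2]
width: 0.243
```

Run:
```python
from station import robot
o=robot.observe(); print(o["tcp_pos"],o["width"]*88,o["wrist_force"])
```

```text
[0.48173358 0.25080447 0.02600929] 21.408469902207624 [-0.88125895 -0.26511611  2.24646566]
```

>>> jog_arm --targets '[{"tx":-1,"ty":0,"tz":0,"rx":0,"ry":0,"rz":0,"grip":0.9},{"tx":-4,"ty":0,"tz":0,"rx":0,"ry":0,"rz":0,"grip":0.9},{"tx":-8,"ty":0,"tz":0,"rx":0,"ry":0,"rz":0,"grip":0.9},{"tx":-12,"ty":0,"tz":0,"rx":0,"ry":0,"rz":0,"grip":0.9},{"tx":-16,"ty":0,"tz":0,"rx":0,"ry":0,"rz":0,"grip":0.9}]'

```text
time: 4.3
tcp_pos: [0.4811, 0.2507, 0.1878]
ee_rot: [0.393, 0.588, -0.393, 0.588]
wrist_force: [-0.3, -0.5, -0.4]
width: 0.241
```

>>> jog_arm --targets '[{"tx":0,"ty":-0.3,"tz":3,"rx":0,"ry":0,"rz":0,"grip":0.9},{"tx":0,"ty":-0.5,"tz":7.5,"rx":0,"ry":0,"rz":0,"grip":0.9},{"tx":0,"ty":-0.7,"tz":12,"rx":0,"ry":0,"rz":0,"grip":0.9},{"tx":0,"ty":-1,"tz":16.5,"rx":0,"ry":0,"rz":0,"grip":0.9},{"tx":0,"ty":-1.2,"tz":21,"rx":0,"ry":0,"rz":0,"grip":0.9}]'

```text
time: 4.8
tcp_pos: [0.5512, 0.0506, 0.1865]
ee_rot: [0.393, 0.588, -0.392, 0.588]
wrist_force: [-0.1, 0.2, 0.0]
width: 0.239
```

>>> jog_arm --targets '[{"tx":0,"ty":-0.3,"tz":4,"rx":0,"ry":0,"rz":0,"grip":0.9},{"tx":0,"ty":-0.5,"tz":8,"rx":0,"ry":0,"rz":0,"grip":0.9},{"tx":0,"ty":-0.8,"tz":12,"rx":0,"ry":0,"rz":0,"grip":0.9},{"tx":0,"ty":-0.8,"tz":12,"rx":0,"ry":0,"rz":0,"grip":0.9},{"tx":0,"ty":-0.8,"tz":12,"rx":0,"ry":0,"rz":0,"grip":0.9}]'

```text
time: 5.3
tcp_pos: [0.5894, -0.0623, 0.1859]
ee_rot: [0.393, 0.588, -0.393, 0.588]
wrist_force: [-0.5, 0.6, 0.4]
width: 0.242
```

Run:
```python
from station import robot, cams
from h import *
o=robot.observe(); print(o["time"],o["tcp_pos"],o["ee_rot"],o["width"]*88,o["wrist_force"],delta(o,[.5905,-.0625,.15]))
S=cams.get_image("side");T=cams.get_image("top")
np.savez("side1.npz",**S);np.savez("top1.npz",**T)
for n,d in(("side",S),("top",T)): print(n,proj(d,o["tcp_pos"]))
cv2.imwrite("pics/a2.png",np.hstack([crop(S["img"],210,90,95,130,4),crop(T["img"],270,120,100,130,4)])[:,:,::-1])
```

```text
5.3 [ 0.58941398 -0.06225442  0.18586962] [ 0.3931852   0.58799935 -0.39302882  0.58752916] 21.2689316371894 [-0.51535515  0.60529487  0.41717232] [3.59 0.09 0.07]
side [261.12645202 146.79814611]
top [322.85939015 171.65708172]
```

View pics/a2.png

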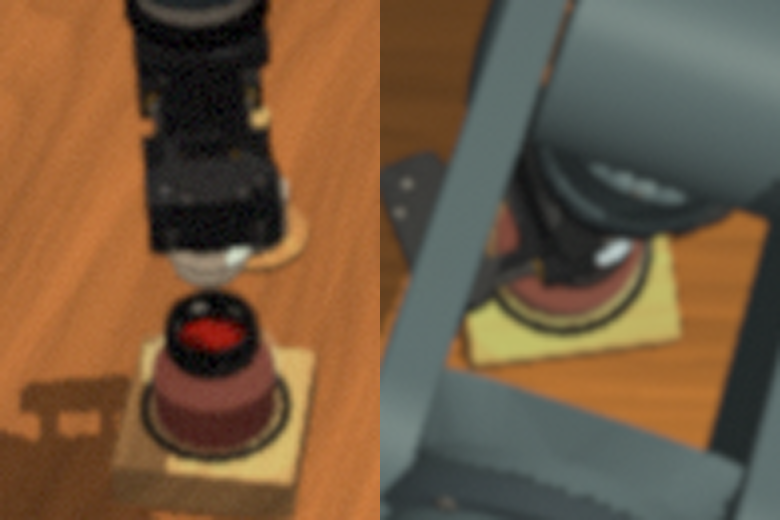

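The side view shows the held insert's flange at crop x about 212, directly above the neck centre (also about 212). Lowering.

>>> jog_arm --targets '[{"tx":2,"ty":0.1,"tz":0.1,"rx":0,"ry":0,"rz":0,"grip":0.9},{"tx":4,"ty":0.1,"tz":0.1,"rx":0,"ry":0,"rz":0,"grip":0.9},{"tx":5,"ty":0.1,"tz":0.1,"rx":0,"ry":0,"rz":0,"grip":0.9},{"tx":5,"ty":0.1,"tz":0.1,"rx":0,"ry":0,"rz":0,"grip":0.9},{"tx":5,"ty":0.1,"tz":0.1,"rx":0,"ry":0,"rz":0,"grip":0.9}]'

```text
time: 5.9
tcp_pos: [0.5911, -0.0615, 0.1363]
ee_rot: [0.392, 0.588, -0.392, 0.588]
wrist_force: [0.1, -0.4, -0.6]
width: 0.243
```

>>> jog_arm --targets '[{"tx":0.2,"ty":0,"tz":0,"rx":0,"ry":0,"rz":0,"grip":0.9},{"tx":0.4,"ty":0,"tz":0,"rx":0,"ry":0,"rz":0,"grip":0.9},{"tx":0.6,"ty":0,"tz":0,"rx":0,"ry":0,"rz":0,"grip":0.9},{"tx":0.6,"ty":0,"tz":0,"rx":0,"ry":0,"rz":0,"grip":0.9}]'

```text
time: 6.3
tcp_pos: [0.5908, -0.0622, 0.1295]
ee_rot: [0.393, 0.588, -0.393, 0.588]
wrist_force: [0.1, -1.0, 0.7]
width: 0.242
```

Run:
```python
from station import robot, cams
from h import *
o=robot.observe(); print(o["time"],o["tcp_pos"],o["width"]*88,o["wrist_force"],delta(o,[.5905,-.0625,.123]))
S=cams.get_image("side");T=cams.get_image("top")
cv2.imwrite("pics/a3.png",np.hstack([crop(S["img"],220,120,80,90,5),crop(T["img"],280,140,75,90,5)])[:,:,::-1])
```

```text
6.3 [ 0.59080855 -0.06223168  0.12949979] 21.310479534392996 [ 0.11234408 -0.9843937   0.7460797 ] [ 0.65 -0.04  0.01]
```

View pics/a3.png

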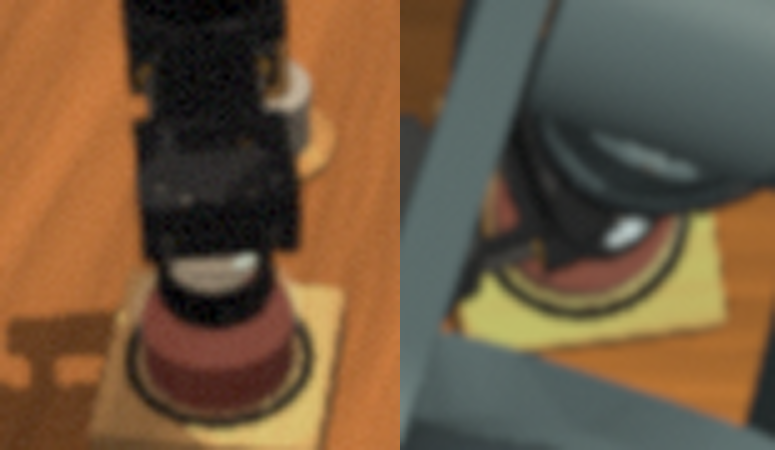

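Flange and neck are concentric in the side view, at crop x about 213 and 215. Lowering in small steps, watching the force.

>>> jog_arm --targets '[{"tx":0.2,"ty":0,"tz":0,"rx":0,"ry":0,"rz":0,"grip":0.9},{"tx":0.3,"ty":0,"tz":0,"rx":0,"ry":0,"rz":0,"grip":0.9},{"tx":0.4,"ty":0,"tz":0,"rx":0,"ry":0,"rz":0,"grip":0.9}]'

```text
time: 6.7
tcp_pos: [0.591, -0.0626, 0.1258]
ee_rot: [0.392, 0.588, -0.393, 0.588]
wrist_force: [-0.9, -1.3, 0.5]
width: 0.241
```

>>> jog_arm --targets '[{"tx":0.1,"ty":0,"tz":0,"rx":0,"ry":0,"rz":0,"grip":0.9},{"tx":0.1,"ty":0,"tz":0,"rx":0,"ry":0,"rz":0,"grip":0.9}]'

```text
time: 6.9
tcp_pos: [0.591, -0.0625, 0.1247]
ee_rot: [0.392, 0.588, -0.393, 0.588]
wrist_force: [0.1, -3.2, -0.5]
width: 0.246
```

>>> jog_arm --targets '[{"tx":0,"ty":0,"tz":0.1,"rx":0,"ry":0,"rz":0,"grip":0.9},{"tx":0,"ty":0,"tz":0.1,"rx":0,"ry":0,"rz":0,"grip":0.9}]'

```text
time: 7.1
tcp_pos: [0.5912, -0.0629, 0.1245]
ee_rot: [0.393, 0.588, -0.392, 0.588]
wrist_force: [-0.0, -0.3, -0.2]
width: 0.242
```

>>> jog_arm --targets '[{"tx":0.1,"ty":0,"tz":0,"rx":0,"ry":0,"rz":0,"grip":0.9},{"tx":0.1,"ty":0,"tz":0,"rx":0,"ry":0,"rz":0,"grip":0.9}]'

```text
time: 7.3
tcp_pos: [0.5912, -0.0631, 0.1237]
ee_rot: [0.392, 0.588, -0.393, 0.588]
wrist_force: [-1.2, -1.2, 0.7]
width: 0.244
```

>>> jog_arm --targets '[{"tx":0.1,"ty":0,"tz":0,"rx":0,"ry":0,"rz":0,"grip":0.9},{"tx":0.1,"ty":0,"tz":0,"rx":0,"ry":0,"rz":0,"grip":0.9}]'

```text
time: 7.5
tcp_pos: [0.5913, -0.0633, 0.1227]
ee_rot: [0.392, 0.588, -0.393, 0.588]
wrist_force: [-1.5, -0.9, 1.6]
width: 0.24
```

Run:
```python
from station import robot, cams
from h import *
o=robot.observe(); print(o["time"],o["tcp_pos"],o["width"]*88,o["wrist_force"])
S=cams.get_image("side")
print(proj(S,[.591,-.063,.107]),proj(S,[.591,-.063,.119]))
cv2.imwrite("pics/a4.png",crop(S["img"],235,145,55,50,10)[:,:,::-1])
```

```text
7.5 [ 0.59127215 -0.06328975  0.12268083] 21.147658663261485 [-1.50051332 -0.91772955  1.56812873]
[261.80829782 170.87144981] [261.626802   167.31044163]
```

View pics/a4.png

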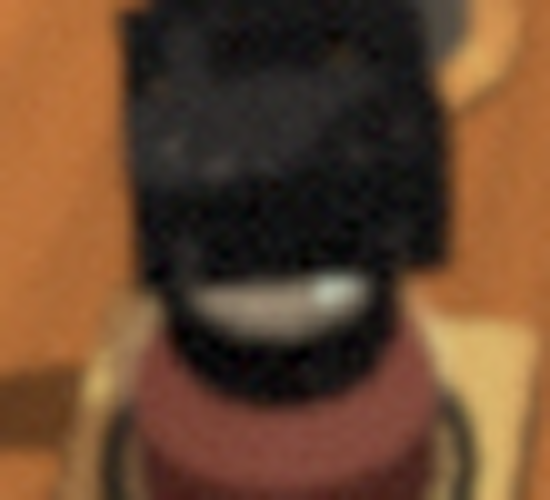

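Fz is rising to 1.6 N with the underside at about 0.097, which is the expected tongue depth. Releasing and lifting off.

>>> jog_arm --targets '[{"tx":0,"ty":-0.1,"tz":0,"rx":0,"ry":0,"rz":0,"grip":0.5},{"tx":0,"ty":-0.1,"tz":0,"rx":0,"ry":0,"rz":0,"grip":0.5},{"tx":0,"ty":-0.1,"tz":0,"rx":0,"ry":0,"rz":0,"grip":0.5},{"tx":0,"ty":-0.1,"tz":0,"rx":0,"ry":0,"rz":0,"grip":0.5},{"tx":0,"ty":-0.1,"tz":0,"rx":0,"ry":0,"rz":0,"grip":0.5}]'

```text
time: 8.05
tcp_pos: [0.5904, -0.0634, 0.1226]
ee_rot: [0.393, 0.588, -0.392, 0.588]
wrist_force: [-0.1, -0.2, 0.1]
width: 0.506
```

>>> jog_arm --targets '[{"tx":-1,"ty":0,"tz":0,"rx":0,"ry":0,"rz":0,"grip":0.5},{"tx":-3,"ty":0,"tz":0,"rx":0,"ry":0,"rz":0,"grip":0.5},{"tx":-6,"ty":0,"tz":0,"rx":0,"ry":0,"rz":0,"grip":0.5},{"tx":-10,"ty":0,"tz":0,"rx":0,"ry":0,"rz":0,"grip":0.5},{"tx":-13,"ty":0,"tz":0,"rx":0,"ry":0,"rz":0,"grip":0.5}]'

```text
time: 8.55
tcp_pos: [0.5909, -0.0636, 0.256]
ee_rot: [0.393, 0.587, -0.392, 0.589]
wrist_force: [0.4, 0.3, -0.1]
width: 0.503
```

Run:
```python
from station import robot
from h import *
o=robot.observe(); print(o["time"],o["tcp_pos"],o["wrist_force"],delta(o,[.625,-.252,.25]))
```

```text
8.55 [ 0.59094792 -0.06362375  0.25601891] [ 0.44232122  0.25103831 -0.07506079] [ 0.62 -4.09 18.7 ]
```

Move above the press with the gripper partly open, then look at the seated insert.

>>> jog_arm --targets '[{"tx":0,"ty":-1,"tz":5,"rx":0,"ry":0,"rz":0,"grip":0.4},{"tx":0,"ty":-2,"tz":10,"rx":0,"ry":0,"rz":0,"grip":0.4},{"tx":0,"ty":-3,"tz":14.5,"rx":0,"ry":0,"rz":0,"grip":0.4},{"tx":0,"ty":-4.1,"tz":18.7,"rx":0,"ry":0,"rz":0,"grip":0.4},{"tx":0,"ty":-4.1,"tz":18.7,"rx":0,"ry":0,"rz":0,"grip":0.4}]'

```text
time: 9.05
tcp_pos: [0.624, -0.2577, 0.253]
ee_rot: [0.394, 0.586, -0.395, 0.588]
wrist_force: [-0.2, 0.2, -0.9]
width: 0.6
```

Run:
```python
from station import robot, cams
from h import *
o=robot.observe(); print(o["time"],o["tcp_pos"],delta(o,[.625,-.252,.16]))
S=cams.get_image("side");T=cams.get_image("top")
np.savez("side2.npz",**S);np.savez("top2.npz",**T)
cv2.imwrite("pics/a5.png",np.hstack([crop(S["img"],220,80,80,130,4),crop(T["img"],280,120,100,130,4)])[:,:,::-1])
```

```text
9.05 [ 0.62399669 -0.2577111   0.25304724] [ 9.3   0.31 -0.51]
```

View pics/a5.png

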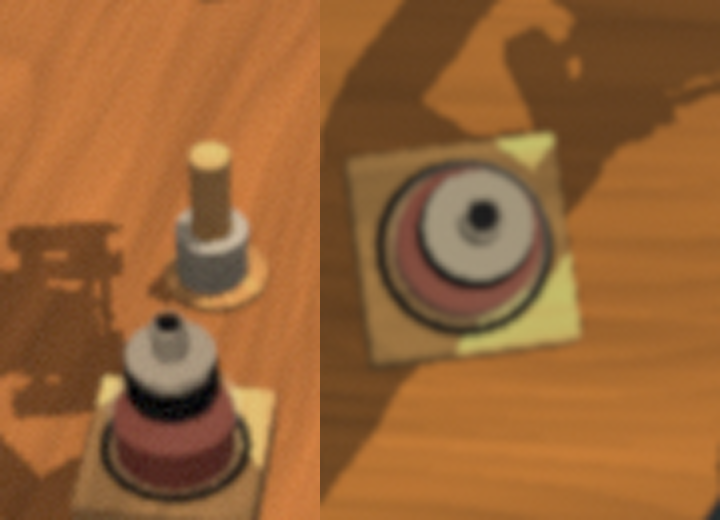

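The insert stands in the mouth. I'll measure its spout top, flange and tilt.

Run:
```python
from rim import *
S=load("side2");T=load("top2")
wh=lambda c,v:(v[...,1]<75)&(v[...,2]>95)
dark=lambda c,v:(v[...,2]<70)
fs=mask_el(S["img"],(246,152,32,30),wh,name="n1.png"); ft=mask_el(T["img"],(380-100+22,158,36,36),wh,name="n2.png")
a=mask_el(S["img"],(254,154,16,12),dark,name="n3.png"); b=mask_el(T["img"],(313,166,16,16),dark,name="n4.png")
p,g=tri(S,a[0],T,b[0]);print("spout",a,b,p,g)
p2,g=tri(S,fs[0],T,ft[0]);print("flange",fs,ft,p2,g)
print("tilt", (p-p2)/(p[2]-p2[2]))
ims=[cv2.resize(cv2.imread(f"pics/n{i}.png"),(190,190)) for i in range(1,5)]
cv2.imwrite("pics/nn.png",np.hstack(ims))
```

```text
spout (array([261.52706623, 160.34125137]), array([3.54895163, 5.22392225])) (array([320.19423485, 173.59767723]), array([6.48232555, 6.72445679])) [ 0.59116964 -0.06187648  0.14320393] 0.002318950423080032
flange (array([262.07965469, 169.13605309]), array([17.54110718, 21.56188774])) (array([319.35877228, 175.55315208]), array([27.87038231, 28.72602463])) [ 0.59172764 -0.06337003  0.11256784] 0.0028585718217242853
tilt [-0.01821355  0.04875127  1.        ]
```

View pics/nn.png

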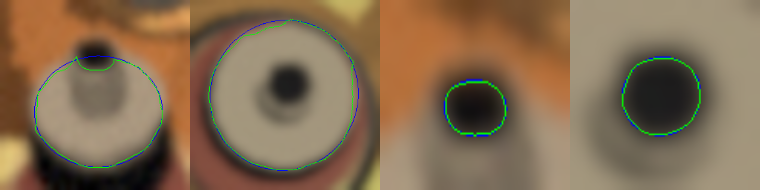

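The spout top is at 0.1432, so insert_mid sits about 13 mm over the rim, centred at (0.591, -0.062) with tilt of at most 0.05, within measuring noise. Now to the press.

>>> jog_arm --targets '[{"tx":5,"ty":0,"tz":0,"rx":0,"ry":0,"rz":0,"grip":0.4},{"tx":9.5,"ty":0,"tz":0,"rx":0,"ry":0,"rz":0,"grip":0.4},{"tx":9.5,"ty":0,"tz":0,"rx":0,"ry":0,"rz":0,"grip":0.4},{"tx":9.5,"ty":0,"tz":0,"rx":0,"ry":0,"rz":0,"grip":0.4}]'

```text
time: 9.55
tcp_pos: [0.6243, -0.2504, 0.1582]
ee_rot: [0.392, 0.589, -0.392, 0.588]
wrist_force: [1.0, 0.9, 1.2]
width: 0.599
```

Run:
```python
from station import robot
from h import *
o=robot.observe(); print(o["time"],o["tcp_pos"],delta(o,[.625,-.252,.049]))
```

```text
9.55 [ 0.6242883  -0.25039112  0.15824506] [1.092e+01 1.000e-02 1.900e-01]
```

>>> jog_arm --targets '[{"tx":3,"ty":0,"tz":0.1,"rx":0,"ry":0,"rz":0,"grip":0.4},{"tx":6,"ty":0,"tz":0.1,"rx":0,"ry":0,"rz":0,"grip":0.4},{"tx":9,"ty":0,"tz":0.1,"rx":0,"ry":0,"rz":0,"grip":0.4},{"tx":10.5,"ty":0,"tz":0.1,"rx":0,"ry":0,"rz":0,"grip":0.4},{"tx":10.5,"ty":0,"tz":0.1,"rx":0,"ry":0,"rz":0,"grip":0.4}]'

```text
time: 10.05
tcp_pos: [0.6248, -0.2524, 0.0529]
ee_rot: [0.392, 0.589, -0.392, 0.588]
wrist_force: [-0.6, -0.4, 0.0]
width: 0.599
```

>>> jog_arm --targets '[{"tx":0.2,"ty":0,"tz":0,"rx":0,"ry":0,"rz":0,"grip":0.4},{"tx":0.2,"ty":0,"tz":0,"rx":0,"ry":0,"rz":0,"grip":0.4},{"tx":0.2,"ty":0,"tz":0,"rx":0,"ry":0,"rz":0,"grip":0.4}]'

```text
time: 10.35
tcp_pos: [0.6258, -0.2534, 0.0527]
ee_rot: [0.393, 0.587, -0.392, 0.589]
wrist_force: [0.0, -0.1, -0.7]
width: 0.599
```

>>> jog_arm --targets '[{"tx":0.3,"ty":-0.1,"tz":-0.1,"rx":0,"ry":0,"rz":0,"grip":0.4},{"tx":0.3,"ty":-0.1,"tz":-0.1,"rx":0,"ry":0,"rz":0,"grip":0.85},{"tx":0.3,"ty":-0.1,"tz":-0.1,"rx":0,"ry":0,"rz":0,"grip":0.85},{"tx":0.3,"ty":-0.1,"tz":-0.1,"rx":0,"ry":0,"rz":0,"grip":0.85},{"tx":0.3,"ty":-0.1,"tz":-0.1,"rx":0,"ry":0,"rz":0,"grip":0.85}]' --grip_force 45

```text
time: 10.85
tcp_pos: [0.6234, -0.2524, 0.0477]
ee_rot: [0.393, 0.588, -0.393, 0.588]
wrist_force: [0.5, -0.3, -0.3]
width: 0.304
```

>>> jog_arm --targets '[{"tx":0,"ty":0,"tz":0,"rx":0,"ry":0,"rz":0,"grip":0.85},{"tx":0,"ty":0,"tz":0,"rx":0,"ry":0,"rz":0,"grip":0.85}]'

```text
time: 11.05
tcp_pos: [0.6234, -0.2524, 0.0477]
ee_rot: [0.393, 0.588, -0.393, 0.588]
wrist_force: [-0.0, -2.0, -0.2]
width: 0.308
```

Run:
```python
from station import robot, cams
from h import *
o=robot.observe(); print(o["time"],o["tcp_pos"],o["ee_rot"],o["wrist_force"],o["width"]*88)
S=cams.get_image("side")
cv2.imwrite("pics/a6.png",crop(S["img"],220,60,90,120,5)[:,:,::-1])
```

```text
11.05 [ 0.62339993 -0.25239368  0.04767435] [ 0.39250454  0.58811987 -0.39255452  0.58818037] [-0.04387602 -1.98585048 -0.20243908] 27.12918110491049
```

View pics/a6.png

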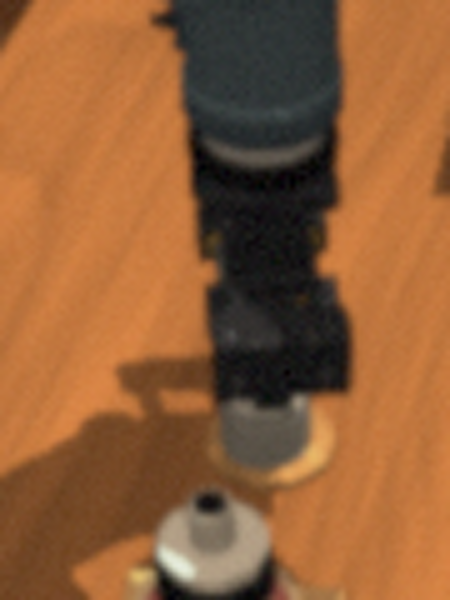

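Gripped at 27 mm width, with the tips about 3 mm above the shoulder. Lifting, then moving over the insert.

>>> jog_arm --targets '[{"tx":-1,"ty":0,"tz":0,"rx":0,"ry":0,"rz":0,"grip":0.85},{"tx":-5,"ty":0,"tz":0,"rx":0,"ry":0,"rz":0,"grip":0.85},{"tx":-10,"ty":0,"tz":0,"rx":0,"ry":0,"rz":0,"grip":0.85},{"tx":-14,"ty":0,"tz":0,"rx":0,"ry":0,"rz":0,"grip":0.85},{"tx":-17.5,"ty":0,"tz":0,"rx":0,"ry":0,"rz":0,"grip":0.85}]'

```text
time: 11.6
tcp_pos: [0.6236, -0.2523, 0.2261]
ee_rot: [0.393, 0.587, -0.392, 0.589]
wrist_force: [0.6, 0.4, -2.2]
width: 0.306
```

>>> jog_arm --targets '[{"tx":0,"ty":1,"tz":-4,"rx":0,"ry":0,"rz":0,"grip":0.85},{"tx":0,"ty":2,"tz":-8,"rx":0,"ry":0,"rz":0,"grip":0.85},{"tx":0,"ty":3,"tz":-12,"rx":0,"ry":0,"rz":0,"grip":0.85},{"tx":0,"ty":4,"tz":-16,"rx":0,"ry":0,"rz":0,"grip":0.85},{"tx":0,"ty":4.1,"tz":-18.8,"rx":0,"ry":0,"rz":0,"grip":0.85}]'

```text
time: 12.1
tcp_pos: [0.5885, -0.0601, 0.2232]
ee_rot: [0.392, 0.589, -0.392, 0.588]
wrist_force: [0.3, -0.5, -2.6]
width: 0.303
```

>>> jog_arm --targets '[{"tx":0,"ty":0,"tz":0,"rx":0,"ry":0,"rz":0,"grip":0.85},{"tx":0,"ty":0,"tz":0,"rx":0,"ry":0,"rz":0,"grip":0.85},{"tx":0,"ty":0,"tz":0,"rx":0,"ry":0,"rz":0,"grip":0.85},{"tx":0,"ty":0,"tz":0,"rx":0,"ry":0,"rz":0,"grip":0.85}]'

```text
time: 12.5
tcp_pos: [0.5893, -0.0642, 0.2228]
ee_rot: [0.393, 0.588, -0.393, 0.588]
wrist_force: [-0.4, 0.1, -2.3]
width: 0.312
```

Run:
```python
from station import robot, cams
from h import *
o=robot.observe(); print(o["time"],o["tcp_pos"],o["ee_rot"],o["wrist_force"],o["width"]*88,delta(o,[.5894,-.0627,.2]))
S=cams.get_image("side");T=cams.get_image("top");np.savez("side3.npz",**S);np.savez("top3.npz",**T)
cv2.imwrite("pics/a7.png",np.hstack([crop(S["img"],220,90,80,110,5),crop(T["img"],285,120,70,110,5)])[:,:,::-1])
```

```text
12.5 [ 0.58934736 -0.06418377  0.2227808 ] [ 0.39290339  0.58779007 -0.39300981  0.58793966] [-0.44378861  0.14190669 -2.30031792] 27.4661462508971 [ 2.28  0.06 -0.14]
```

View pics/a7.png

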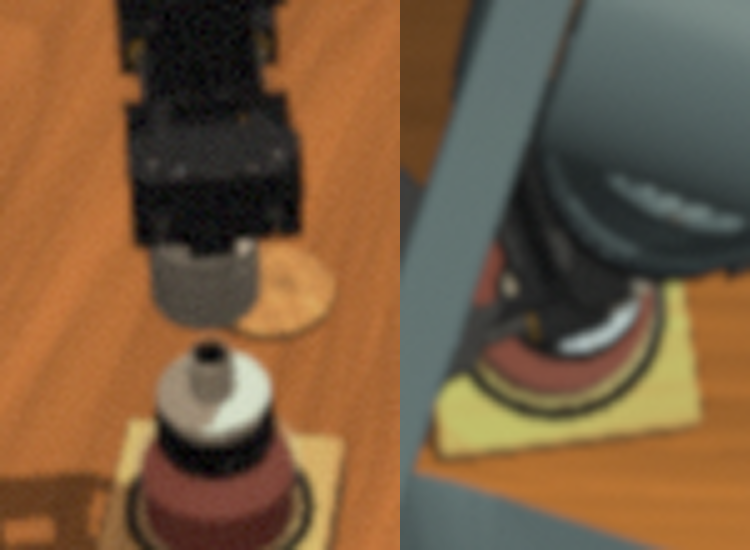

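Run:
```python
from rim import *
S=load("side3"); im=S["img"].astype(float)
# contrast profile down the foot column
for u in (258,260,262): print(u,[int(im[v,u].sum()/3) for v in range(136,164)], [int(im[v,u,0]-im[v,u,2]) for v in range(136,164)])
for v in (146,148,150): print(v,[int(im[v,u,0]-im[v,u,2]) for u in range(246,276)])
def circ_px(c,r,z):
    a=np.linspace(0,2*np.pi,180); P=np.array([proj(S,[c[0]+r*np.cos(t),c[1]+r*np.sin(t),z]) for t in a]); return "u",P[:,0].min(),P[:,0].max(),"v",P[:,1].min(),P[:,1].max()
for c in ([.5912,-.062],[.5912,-.0635],[.5894,-.0642]):
    print(c,circ_px(c,.025,.1801), circ_px(c,.025,.2))
```

```text
258 [23, 18, 14, 27, 42, 62, 80, 79, 72, 74, 76, 74, 70, 73, 74, 74, 67, 74, 73, 85, 97, 111, 101, 94, 92, 103, 112, 111] [-1, 1, 1, 9, 10, 13, 20, 17, 18, 19, 18, 16, 16, 18, 14, 15, 15, 17, 23, 51, 93, 106, 94, 65, 41, 32, 30, 29]
260 [16, 19, 18, 21, 28, 56, 78, 81, 73, 69, 73, 73, 73, 69, 74, 69, 73, 68, 70, 80, 101, 106, 77, 41, 23, 28, 61, 101] [2, -1, 3, -4, 3, 12, 17, 18, 16, 15, 18, 17, 15, 17, 16, 15, 18, 17, 17, 44, 82, 87, 61, 28, 9, 10, 20, 26]
262 [22, 18, 19, 12, 31, 62, 82, 80, 74, 72, 75, 75, 71, 72, 70, 69, 69, 68, 71, 83, 100, 96, 69, 32, 11, 15, 56, 96] [3, -3, -6, -3, 5, 13, 17, 18, 18, 19, 17, 17, 16, 16, 14, 19, 17, 17, 20, 48, 82, 78, 50, 21, 0, 5, 17, 28]
146 [127, 122, 119, 103, 50, 20, 19, 16, 16, 19, 15, 17, 18, 15, 18, 16, 17, 16, 17, 17, 14, 15, 16, 19, 23, 52, 93, 114, 116, 109]
148 [126, 123, 121, 102, 56, 21, 16, 17, 16, 15, 17, 15, 16, 16, 15, 17, 16, 17, 20, 17, 17, 14, 18, 17, 23, 55, 97, 120, 122, 121]
150 [123, 123, 121, 104, 80, 38, 16, 15, 17, 17, 17, 17, 14, 17, 16, 15, 14, 15, 20, 18, 15, 17, 18, 23, 44, 82, 116, 125, 127, 124]
[0.5912, -0.06
[... 164 characters left out ...]
09423198056), np.float64(271.261538816259), 'v', np.float64(134.58109863157978), np.float64(149.78480986020446))
[0.5912, -0.0635] ('u', np.float64(249.63613674120114), np.float64(271.6505301547346), 'v', np.float64(140.67837985072018), np.float64(155.84116549082768)) ('u', np.float64(249.15971219335862), np.float64(271.4624873424065), 'v', np.float64(134.15558167252993), np.float64(149.33491201389853))
[0.5894, -0.0642] ('u', np.float64(250.48601981512783), np.float64(272.49903248247875), 'v', np.float64(140.6287742313661), np.float64(155.78916810870737)) ('u', np.float64(250.02075975968626), np.float64(272.3221177522003), 'v', np.float64(134.10576092706032), np.float64(149.28266052601143))
```

Run:
```python
from rim import *
S=load("side3");S2=load("side2");T2=load("top2")
print("insert side-only",onz(S2,(261.53,160.34),.143),"top-only",onz(T2,(320.19,173.6),.143))
from scipy.optimize import fsolve
def f(c,z=.1801):
    a=np.linspace(0,2*np.pi,120); P=np.array([proj(S,[c[0]+.025*np.cos(t),c[1]+.025*np.sin(t),z]) for t in a]); Q=np.array([proj(S,[c[0]+.025*np.cos(t),c[1]+.025*np.sin(t),.19]) for t in a])
    return [(Q[:,0].min()+Q[:,0].max())/2-260.65,P[:,1].max()-155.25]
print("press side-only",fsolve(f,[.591,-.063]))
# same method on the press at its start, side0: handle top
S0=load("side0");print("press start side-only",onz(S0,(272.08,118.12),.109),"top-only",onz(load("top0"),(414.1,161.9),.109))
# pad now
pad=lambda c,v:(c[...,0]>185)&(c[...,1]>125)&(c[...,2]<140)
cv2.imwrite("pics/padc.png",crop(S["img"],262,135,30,25,12)[:,:,::-1])
```

```text
insert side-only [ 0.59006307 -0.0621924   0.143     ] top-only [ 0.59234043 -0.06164597  0.143     ]
press side-only [ 0.59142294 -0.06541223]
press start side-only [ 0.62447595 -0.25147201  0.109     ] top-only [ 0.62632197 -0.25119469  0.109     ]
```

>>> jog_arm --targets '[{"tx":1.5,"ty":0,"tz":-0.2,"rx":0,"ry":0,"rz":0,"grip":0.85},{"tx":2.8,"ty":0,"tz":-0.2,"rx":0,"ry":0,"rz":0,"grip":0.85},{"tx":2.8,"ty":0,"tz":-0.2,"rx":0,"ry":0,"rz":0,"grip":0.85},{"tx":2.8,"ty":0,"tz":-0.2,"rx":0,"ry":0,"rz":0,"grip":0.85}]'

```text
time: 13.0
tcp_pos: [0.5878, -0.061, 0.1935]
ee_rot: [0.392, 0.589, -0.393, 0.587]
wrist_force: [-0.9, 0.5, -2.4]
width: 0.306
```

Run:
```python
from station import robot, cams
from h import *
o=robot.observe(); print(o["time"],o["tcp_pos"],o["wrist_force"],delta(o,[.5892,-.0630,.19]))
S=cams.get_image("side");np.savez("side4.npz",**S)
im=S["img"].astype(float)
for u in (259,261,263): print(u,[int(im[v,u].sum()/3) for v in range(146,176)])
for v in (152,155): print(v,[int(im[v,u,0]-im[v,u,2]) for u in range(246,276)])
z=o["tcp_pos"][2]-.0427
a=np.linspace(0,2*np.pi,120)
for c in ([.5912,-.062],):
    P=np.array([proj(S,[c[0]+.025*np.cos(t),c[1]+.025*np.sin(t),z]) for t in a]); print(P.min(0),P.max(0))
cv2.imwrite("pics/a8.png",crop(S["img"],225,110,75,85,7)[:,:,::-1])
```

```text
13.0 [ 0.58775262 -0.06095217  0.19353941] [-0.9016427   0.47511671 -2.38293464] [0.35 0.06 0.25]
259 [16, 10, 14, 14, 26, 37, 63, 80, 82, 73, 72, 72, 70, 69, 69, 73, 69, 67, 69, 76, 82, 92, 97, 108, 124, 133, 137, 138, 136, 132]
261 [18, 18, 19, 9, 18, 35, 60, 81, 79, 73, 68, 70, 73, 70, 72, 71, 69, 72, 68, 69, 84, 93, 96, 101, 110, 124, 138, 141, 140, 135]
263 [24, 16, 20, 17, 16, 35, 67, 81, 77, 74, 76, 71, 72, 72, 71, 68, 67, 67, 71, 73, 89, 92, 95, 99, 112, 130, 138, 140, 139, 134]
152 [125, 117, 101, 86, 60, 28, 16, 16, 19, 21, 20, 21, 19, 13, 13, 17, 13, 17, 16, 17, 19, 20, 23, 20, 22, 34, 72, 113, 121, 124]
155 [120, 113, 112, 111, 85, 41, 16, 19, 16, 14, 17, 17, 18, 15, 17, 18, 17, 17, 17, 17, 16, 16, 17, 18, 20, 37, 75, 113, 119, 120]
[250.10354532 150.39804529] [271.72320074 165.55168447]
```

View pics/a8.png

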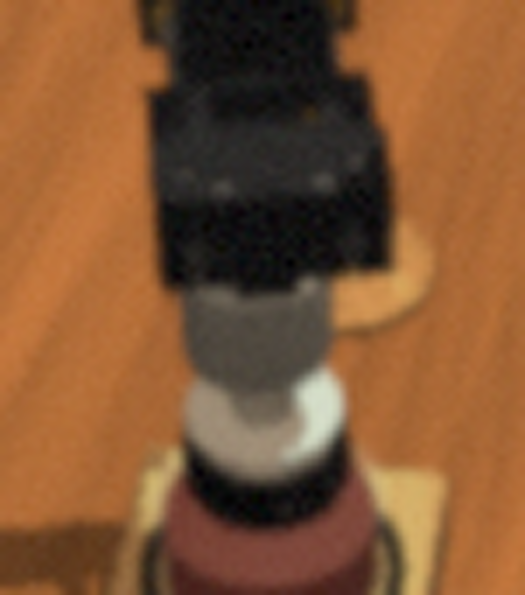

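Foot sides at u 250.5 and 271.7 and bottom edge at v 165.7 match the prediction for the insert's axis (250.1 to 271.7, 165.6). Settle, then lower over the spout.

>>> jog_arm --targets '[{"tx":0,"ty":0.1,"tz":0,"rx":0,"ry":0,"rz":0,"grip":0.85},{"tx":0,"ty":0.1,"tz":0,"rx":0,"ry":0,"rz":0,"grip":0.85},{"tx":0,"ty":0.1,"tz":0,"rx":0,"ry":0,"rz":0,"grip":0.85}]'

```text
time: 13.35
tcp_pos: [0.5895, -0.0608, 0.1952]
ee_rot: [0.393, 0.588, -0.392, 0.588]
wrist_force: [0.3, 0.7, -2.2]
width: 0.311
```

Run:
```python
from station import robot
from h import *
o=robot.observe(); print(o["time"],o["tcp_pos"],o["wrist_force"],delta(o,[.5892,-.0625,.166]))
```

```text
13.35 [ 0.58953397 -0.06077232  0.19516991] [ 0.26693043  0.72876912 -2.16177698] [ 2.92 -0.1   0.15]
```

>>> jog_arm --targets '[{"tx":0.5,"ty":0,"tz":0.1,"rx":0,"ry":0,"rz":0,"grip":0.85},{"tx":1,"ty":0,"tz":0.1,"rx":0,"ry":0,"rz":0,"grip":0.85},{"tx":1.5,"ty":0,"tz":0.1,"rx":0,"ry":0,"rz":0,"grip":0.85},{"tx":1.5,"ty":0,"tz":0.1,"rx":0,"ry":0,"rz":0,"grip":0.85}]'

```text
time: 13.75
tcp_pos: [0.5889, -0.0615, 0.1784]
ee_rot: [0.392, 0.589, -0.393, 0.587]
wrist_force: [1.1, 1.0, -1.7]
width: 0.306
```

No vertical contact with the foot face about 7 mm below the spout top, so the spout is inside the bore. Continuing.

>>> jog_arm --targets '[{"tx":0.4,"ty":0,"tz":0,"rx":0,"ry":0,"rz":0,"grip":0.85},{"tx":0.8,"ty":0,"tz":0,"rx":0,"ry":0,"rz":0,"grip":0.85},{"tx":1.1,"ty":0,"tz":0,"rx":0,"ry":0,"rz":0,"grip":0.85},{"tx":1.1,"ty":0,"tz":0,"rx":0,"ry":0,"rz":0,"grip":0.85}]'

```text
time: 14.15
tcp_pos: [0.5893, -0.0615, 0.168]
ee_rot: [0.392, 0.589, -0.393, 0.588]
wrist_force: [-1.3, 1.1, -2.0]
width: 0.308
```

Run:
```python
from station import robot, cams
from h import *
o=robot.observe(); print(o["time"],o["tcp_pos"],o["wrist_force"],o["wrist_torque"])
S=cams.get_image("side");np.savez("side5.npz",**S)
cv2.imwrite("pics/a9.png",crop(S["img"],235,140,55,60,9)[:,:,::-1])
```

```text
14.15 [ 0.5892772  -0.06154074  0.16803278] [-1.2907742   1.05503049 -2.04127891] [-0.02021141  0.03376605 -0.06394642]
```

View pics/a9.png

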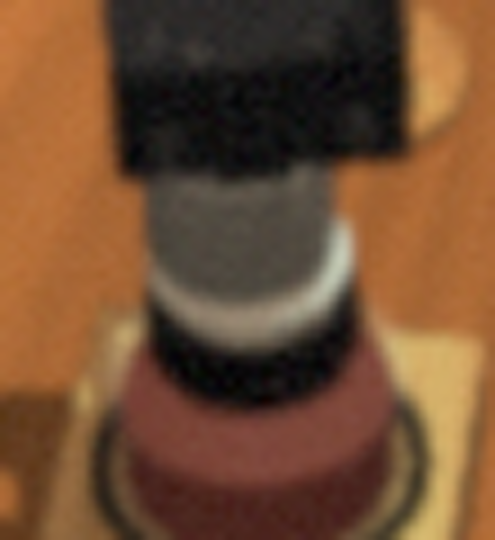

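The foot's centre (crop x about 239) sits left of the flange and neck centre (about 253). Allowing for perspective, that's about 2.5 mm off, and the side force agrees. Correcting in the -x, +y direction.

>>> jog_arm --targets '[{"tx":0,"ty":-0.2,"tz":-0.1,"rx":0,"ry":0,"rz":0,"grip":0.85},{"tx":0,"ty":-0.2,"tz":-0.1,"rx":0,"ry":0,"rz":0,"grip":0.85},{"tx":0,"ty":-0.2,"tz":-0.1,"rx":0,"ry":0,"rz":0,"grip":0.85}]'

```text
time: 14.5
tcp_pos: [0.5875, -0.0615, 0.169]
ee_rot: [0.393, 0.588, -0.392, 0.588]
wrist_force: [0.2, -0.3, -2.1]
width: 0.31
```

Run:
```python
from station import robot, cams
from h import *
o=robot.observe(); print(o["time"],o["tcp_pos"],o["ee_rot"],o["wrist_force"],o["wrist_torque"])
S=cams.get_image("side");np.savez("side6.npz",**S)
S0=load("side2");im=S["img"].astype(int)
print("foot row160",[int(x) for x in (im[160,:,0]-im[160,:,2])[246:276]])
cv2.imwrite("pics/a10.png",np.hstack([crop(S["img"],240,145,45,50,9),crop(S0["img"],240,145,40,50,9)])[:,:,::-1])
```

```text
14.5 [ 0.58748718 -0.06154376  0.1689527 ] [ 0.39256691  0.58801024 -0.39249948  0.58828508] [ 0.23803921 -0.33967565 -2.13450078] [0.01213127 0.01513044 0.02159157]
foot row160 [115, 110, 109, 95, 78, 50, 20, 17, 14, 18, 17, 19, 19, 17, 15, 15, 18, 17, 18, 17, 14, 19, 20, 22, 21, 25, 58, 99, 117, 117]
```

View pics/a10.png

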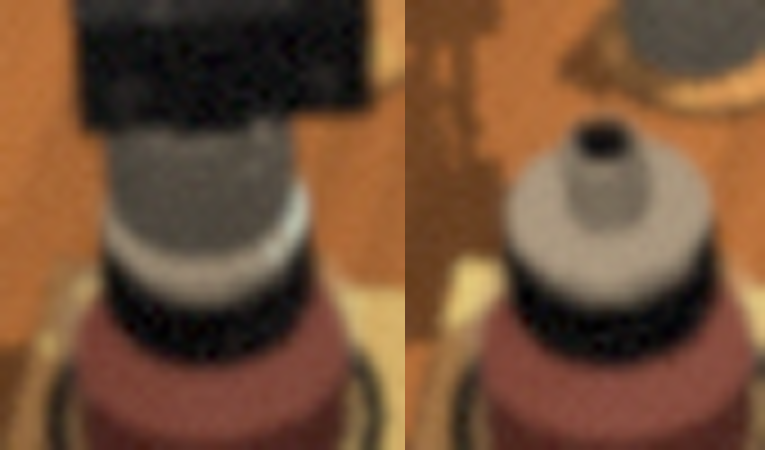

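The foot is now centred on the flange (200 against 206, about 4 px of which is perspective), and side forces are near zero. The press weight is about 2.2 N. Descending to contact.

>>> jog_arm --targets '[{"tx":0.2,"ty":0,"tz":0,"rx":0,"ry":0,"rz":0,"grip":0.85},{"tx":0.4,"ty":0,"tz":0,"rx":0,"ry":0,"rz":0,"grip":0.85},{"tx":0.5,"ty":0,"tz":0,"rx":0,"ry":0,"rz":0,"grip":0.85},{"tx":0.5,"ty":0,"tz":0,"rx":0,"ry":0,"rz":0,"grip":0.85}]' --grip_force 55

```text
time: 14.95
tcp_pos: [0.5873, -0.0615, 0.1634]
ee_rot: [0.392, 0.588, -0.393, 0.588]
wrist_force: [0.5, -0.1, -2.5]
width: 0.31
```

>>> jog_arm --targets '[{"tx":0.1,"ty":0,"tz":0,"rx":0,"ry":0,"rz":0,"grip":0.85},{"tx":0.2,"ty":0,"tz":0,"rx":0,"ry":0,"rz":0,"grip":0.85}]'

```text
time: 15.15
tcp_pos: [0.5875, -0.0615, 0.1617]
ee_rot: [0.393, 0.588, -0.393, 0.588]
wrist_force: [0.2, 0.7, -0.8]
width: 0.307
```

Contact is beginning (fz -0.8, about 1.5 N net). Continuing in millimetre steps.

>>> jog_arm --targets '[{"tx":0.1,"ty":0,"tz":0,"rx":0,"ry":0,"rz":0,"grip":0.85},{"tx":0.1,"ty":0,"tz":0,"rx":0,"ry":0,"rz":0,"grip":0.85}]'

```text
time: 15.35
tcp_pos: [0.5875, -0.0617, 0.1609]
ee_rot: [0.392, 0.588, -0.393, 0.588]
wrist_force: [-0.5, -0.7, -0.4]
width: 0.306
```

>>> jog_arm --targets '[{"tx":0.1,"ty":0,"tz":0,"rx":0,"ry":0,"rz":0,"grip":0.85},{"tx":0.1,"ty":0,"tz":0,"rx":0,"ry":0,"rz":0,"grip":0.85}]'

```text
time: 15.55
tcp_pos: [0.5876, -0.0617, 0.1601]
ee_rot: [0.393, 0.588, -0.393, 0.588]
wrist_force: [-0.6, -0.5, 2.1]
width: 0.304
```

>>> jog_arm --targets '[{"tx":0.1,"ty":0,"tz":0,"rx":0,"ry":0,"rz":0,"grip":0.85},{"tx":0.1,"ty":0,"tz":0,"rx":0,"ry":0,"rz":0,"grip":0.85}]'

```text
time: 15.75
tcp_pos: [0.5877, -0.0616, 0.159]
ee_rot: [0.393, 0.588, -0.392, 0.588]
wrist_force: [-0.2, -1.4, 2.9]
width: 0.306
```

>>> jog_arm --targets '[{"tx":0.1,"ty":0,"tz":0,"rx":0,"ry":0,"rz":0,"grip":0.85},{"tx":0.1,"ty":0,"tz":0,"rx":0,"ry":0,"rz":0,"grip":0.85}]'

```text
time: 15.95
tcp_pos: [0.5876, -0.0616, 0.1578]
ee_rot: [0.393, 0.588, -0.393, 0.588]
wrist_force: [0.5, -1.1, 2.7]
width: 0.305
```

The force is on a plateau (about 5 N net), so the jar is sliding. Continuing.

>>> jog_arm --targets '[{"tx":0.1,"ty":0,"tz":0,"rx":0,"ry":0,"rz":0,"grip":0.85},{"tx":0.2,"ty":0,"tz":0,"rx":0,"ry":0,"rz":0,"grip":0.85}]'

```text
time: 16.15
tcp_pos: [0.5876, -0.0616, 0.1558]
ee_rot: [0.393, 0.588, -0.392, 0.588]
wrist_force: [0.8, -1.2, 3.7]
width: 0.305
```

>>> jog_arm --targets '[{"tx":0.1,"ty":0,"tz":0,"rx":0,"ry":0,"rz":0,"grip":0.85},{"tx":0.2,"ty":0,"tz":0,"rx":0,"ry":0,"rz":0,"grip":0.85}]'

```text
time: 16.35
tcp_pos: [0.5876, -0.0616, 0.1537]
ee_rot: [0.393, 0.588, -0.392, 0.588]
wrist_force: [-0.7, -1.3, 3.6]
width: 0.303
```

>>> jog_arm --targets '[{"tx":0.1,"ty":0,"tz":0,"rx":0,"ry":0,"rz":0,"grip":0.85},{"tx":0.2,"ty":0,"tz":0,"rx":0,"ry":0,"rz":0,"grip":0.85}]'

```text
time: 16.55
tcp_pos: [0.5876, -0.0616, 0.1517]
ee_rot: [0.393, 0.588, -0.393, 0.588]
wrist_force: [0.4, -1.2, 3.1]
width: 0.304
```

>>> jog_arm --targets '[{"tx":0.1,"ty":0,"tz":0,"rx":0,"ry":0,"rz":0,"grip":0.85},{"tx":0.2,"ty":0,"tz":0,"rx":0,"ry":0,"rz":0,"grip":0.85}]'

```text
time: 16.75
tcp_pos: [0.5876, -0.0616, 0.1497]
ee_rot: [0.393, 0.588, -0.392, 0.588]
wrist_force: [0.1, -2.0, 3.3]
width: 0.305
```

>>> jog_arm --targets '[{"tx":0.1,"ty":0,"tz":0,"rx":0,"ry":0,"rz":0,"grip":0.85},{"tx":0.2,"ty":0,"tz":0,"rx":0,"ry":0,"rz":0,"grip":0.85}]'

```text
time: 16.95
tcp_pos: [0.5876, -0.0615, 0.148]
ee_rot: [0.393, 0.588, -0.392, 0.588]
wrist_force: [-0.5, -0.3, 6.6]
width: 0.303
```

>>> jog_arm --targets '[{"tx":0.1,"ty":0,"tz":0,"rx":0,"ry":0,"rz":0,"grip":0.85},{"tx":0.2,"ty":0,"tz":0,"rx":0,"ry":0,"rz":0,"grip":0.85}]'

```text
time: 17.15
tcp_pos: [0.5877, -0.0615, 0.1464]
ee_rot: [0.393, 0.588, -0.392, 0.588]
wrist_force: [-1.7, -0.8, 10.0]
width: 0.305
```

The jar now bears and the force is rising (about 12 N net). Single 0.5 mm steps from here.

>>> jog_arm --targets '[{"tx":0.05,"ty":0,"tz":0,"rx":0,"ry":0,"rz":0,"grip":0.85}]'

```text
time: 17.25
tcp_pos: [0.5877, -0.0615, 0.1458]
ee_rot: [0.393, 0.588, -0.392, 0.588]
wrist_force: [-0.4, -2.1, -1.4]
width: 0.301
```

>>> jog_arm --targets '[{"tx":0.05,"ty":0,"tz":0,"rx":0,"ry":0,"rz":0,"grip":0.85}]'

```text
time: 17.35
tcp_pos: [0.5873, -0.0614, 0.1443]
ee_rot: [0.393, 0.588, -0.392, 0.588]
wrist_force: [1.2, -1.3, -2.1]
width: 0.307
```

Force dropped to zero net, so it clicked. I'll check with a view before backing off.

Run:
```python
from station import robot, cams
from h import *
o=robot.observe(); print(o["time"],o["tcp_pos"],o["wrist_force"],o["width"])
S=cams.get_image("side");np.savez("side7.npz",**S)
cv2.imwrite("pics/a11.png",crop(S["img"],235,145,55,55,10)[:,:,::-1])
```

```text
17.35 [ 0.58728033 -0.06135943  0.14430005] [ 1.23046384 -1.34028594 -2.09728791] 0.3072000020296245
```

View pics/a11.png

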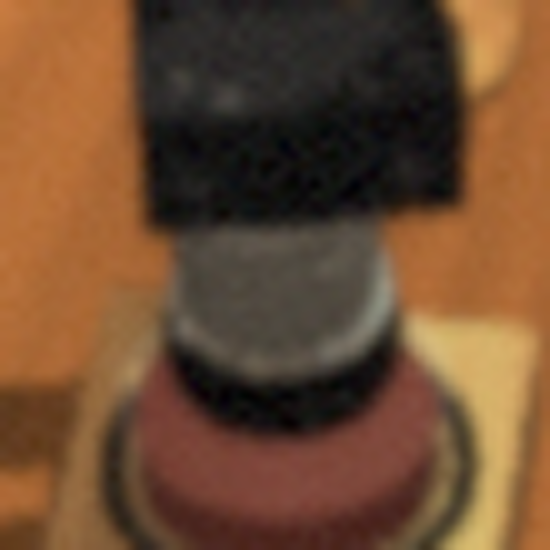

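Flange now appears seated low against the black neck. Lifting straight off and moving to the pad.

>>> jog_arm --targets '[{"tx":-1,"ty":0,"tz":0,"rx":0,"ry":0,"rz":0,"grip":0.85},{"tx":-2.5,"ty":0,"tz":0,"rx":0,"ry":0,"rz":0,"grip":0.85},{"tx":-4.5,"ty":0,"tz":0,"rx":0,"ry":0,"rz":0,"grip":0.85},{"tx":-7,"ty":0,"tz":0,"rx":0,"ry":0,"rz":0,"grip":0.85},{"tx":-9,"ty":0,"tz":0,"rx":0,"ry":0,"rz":0,"grip":0.85}]'

```text
time: 17.9
tcp_pos: [0.5871, -0.0607, 0.2363]
ee_rot: [0.393, 0.589, -0.392, 0.588]
wrist_force: [0.3, -0.3, -1.6]
width: 0.309
```

Run:
```python
from station import robot, cams
from h import *
o=robot.observe(); print(o["time"],o["tcp_pos"],o["wrist_force"],o["width"],delta(o,[.6234,-.2524,.0477]))
S=cams.get_image("side");np.savez("side8.npz",**S)
cv2.imwrite("pics/a12.png",np.hstack([crop(S["img"],230,90,65,110,6),crop(load("side2")["img"],230,90,65,110,6)])[:540,:,::-1])
```

```text
17.9 [ 0.58707505 -0.06074404  0.23631904] [ 0.31590295 -0.28576828 -1.62539093] 0.30949672823433233 [18.83 -4.01 19.12]
```

View pics/a12.png

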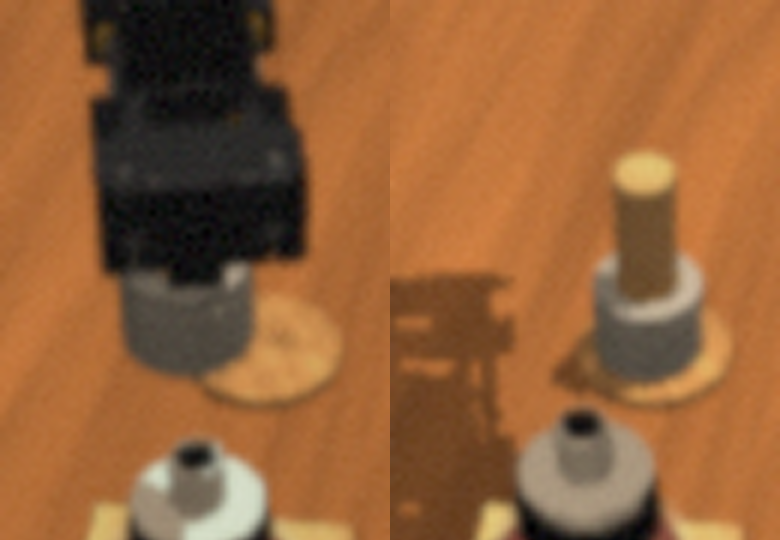

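>>> jog_arm --targets '[{"tx":0,"ty":-1,"tz":4.5,"rx":0,"ry":0,"rz":0,"grip":0.85},{"tx":0,"ty":-2,"tz":9,"rx":0,"ry":0,"rz":0,"grip":0.85},{"tx":0,"ty":-3,"tz":13.5,"rx":0,"ry":0,"rz":0,"grip":0.85},{"tx":0,"ty":-3.7,"tz":17,"rx":0,"ry":0,"rz":0,"grip":0.85},{"tx":0,"ty":-4,"tz":19.1,"rx":0,"ry":0,"rz":0,"grip":0.85}]'

```text
time: 18.45
tcp_pos: [0.6232, -0.2556, 0.2339]
ee_rot: [0.393, 0.588, -0.393, 0.587]
wrist_force: [0.4, 0.2, -2.0]
width: 0.305
```

>>> jog_arm --targets '[{"tx":2,"ty":0,"tz":0,"rx":0,"ry":0,"rz":0,"grip":0.85},{"tx":6,"ty":0,"tz":0,"rx":0,"ry":0,"rz":0,"grip":0.85},{"tx":10,"ty":0,"tz":0,"rx":0,"ry":0,"rz":0,"grip":0.85},{"tx":12,"ty":0,"tz":0,"rx":0,"ry":0,"rz":0,"grip":0.85},{"tx":12,"ty":0,"tz":0,"rx":0,"ry":0,"rz":0,"grip":0.85}]'

```text
time: 18.95
tcp_pos: [0.6207, -0.2509, 0.1096]
ee_rot: [0.393, 0.592, -0.392, 0.585]
wrist_force: [-1.1, 0.3, -1.9]
width: 0.305
```

>>> jog_arm --targets '[{"tx":0,"ty":0,"tz":0,"rx":0,"ry":0,"rz":0,"grip":0.85},{"tx":0,"ty":0,"tz":0,"rx":0,"ry":0,"rz":0,"grip":0.85},{"tx":0,"ty":0,"tz":0,"rx":0,"ry":0,"rz":0,"grip":0.85}]'

```text
time: 19.25
tcp_pos: [0.6249, -0.2538, 0.117]
ee_rot: [0.393, 0.587, -0.392, 0.589]
wrist_force: [-0.4, 0.1, -1.7]
width: 0.307
```

Run:
```python
from station import robot, cams
from rim import *
o=robot.observe(); print(o["time"],o["tcp_pos"],o["wrist_force"],o["width"],delta(o,[.6234,-.2524,.0477]))
S=cams.get_image("side");T=cams.get_image("top");np.savez("side9.npz",**S);np.savez("top9.npz",**T)
cv2.imwrite("pics/a13.png",np.hstack([crop(S["img"],230,90,70,110,5),crop(T["img"],285,120,85,110,5)])[:,:,::-1])
```

```text
19.25 [ 0.62493415 -0.25380227  0.11703526] [-0.42398799  0.08736787 -1.6785502 ] 0.30708542730200583 [ 6.93 -0.1  -0.21]
```

View pics/a13.png

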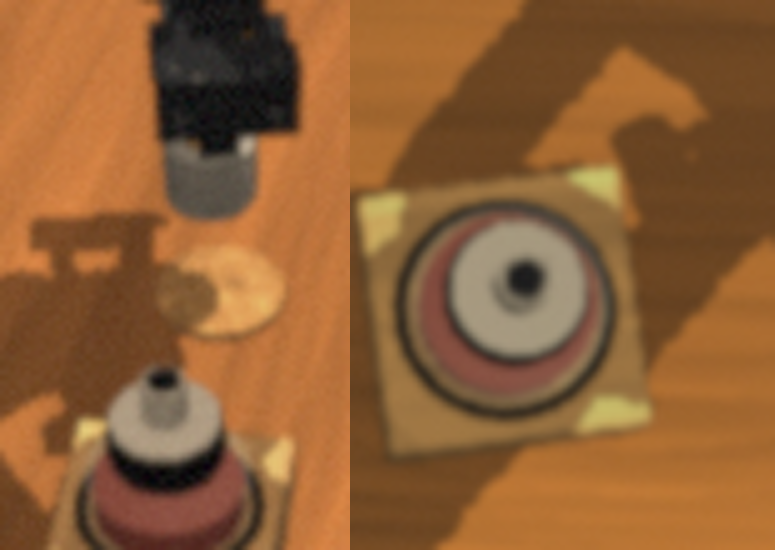

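Run:
```python
from rim import *
S=load("side9");T=load("top9");S2=load("side2")
print("pad",onz(S,(274.4,148.3),.005))
dark=lambda c,v:(v[...,2]<70)
wh=lambda c,v:(v[...,1]<75)&(v[...,2]>95)
a=mask_el(S["img"],(254,160,16,10),dark,name="p1.png"); b=mask_el(T["img"],(381-100,168,1,1),dark) if 0 else mask_el(T["img"],(313-0,168,16,16),dark,name="p2.png")
p,g=tri(S,a[0],T,b[0]);print("spout",a,b,p,g)
ft=mask_el(T["img"],(303,162,34,34),wh,name="p3.png"); fs=mask_el(S["img"],(248,163,30,22),wh,name="p4.png")
p2,g=tri(S,fs[0],T,ft[0]); print("flange",fs,ft,p2,g,(p-p2)/(p[2]-p2[2]))
for n,d in(("before",S2),("after",S)):
    im=d["img"].astype(int)
    for u in (260,262,264): print(n,u,[int(x) for x in im[168:196,u].sum(1)//3],"R-B",[int(x) for x in (im[168:196,u,0]-im[168:196,u,2])])
ims=[cv2.resize(cv2.imread(f"pics/p{i}.png"),(190,190)) for i in range(1,5)]
cv2.imwrite("pics/pp.png",np.hstack(ims))
cv2.imwrite("pics/ba.png",np.hstack([crop(S2["img"],240,150,45,50,8),crop(S["img"],240,150,45,50,8)])[:,:,::-1])
```

```text
pad [ 0.61926718 -0.24913752  0.005     ]
spout (array([262.22939491, 165.50831032]), array([3.6856513 , 5.29070377])) (array([319.53027868, 175.38120508]), array([6.24266195, 6.3539505 ])) [ 0.59026813 -0.06234131  0.12606504] 0.002377826665512314
flange (array([262.32864761, 173.93727016]), array([16.54909515, 21.85017776])) (array([318.17882538, 177.4852066 ]), array([27.21748924, 27.47862816])) [ 0.59070062 -0.0624299   0.09732399] 0.0015963469383417927 [-0.01504781  0.00308239  1.        ]
before 260 [105, 111, 120, 140, 147, 149, 150, 146, 131, 111, 81, 41, 17, 4, 11, 17, 22, 49, 73, 90, 88, 91, 90, 90, 86, 77, 61, 57] R-B [32, 28, 36, 42, 42, 43, 45, 42, 38, 30, 21, 11, -3, -1, 2, 5, 14, 37, 60, 68, 72, 73, 71, 74, 73, 64, 56, 51]
before 262 [108, 108, 122, 137, 147, 149, 149, 148, 137, 120, 84, 38, 12, 8, 23, 15, 19, 43, 75, 92, 91, 94, 89, 92, 91, 76, 63, 53] R-B [30, 30, 33, 40, 41, 45, 41, 44, 41, 34, 24, 17, 5, -1, -3, 1, 2, 29, 55, 66, 70, 70, 74, 73, 69, 67, 58, 50]
before 264 [104, 109, 125, 141, 150, 148, 147, 143, 127, 113, 80, 40, 6, 15, 13, 18, 20, 48, 74, 88, 89, 
[... 189 characters left out ...]
6, 142, 151, 152, 152, 147, 121, 77, 33, 18, 8, 9, 23, 47, 77, 91, 97, 92, 93, 92, 89] R-B [30, 33, 33, 31, 30, 32, 34, 37, 41, 44, 46, 46, 46, 35, 25, 10, 5, -1, -9, 14, 37, 61, 73, 74, 76, 76, 76, 75]
after 262 [93, 107, 110, 112, 114, 110, 113, 122, 139, 149, 151, 154, 145, 121, 80, 34, 4, 17, 20, 17, 47, 76, 94, 94, 96, 95, 94, 93] R-B [27, 34, 32, 31, 29, 31, 31, 32, 40, 43, 43, 43, 45, 35, 22, 13, 1, 2, 3, 11, 29, 59, 73, 77, 76, 76, 75, 72]
after 264 [108, 117, 111, 108, 107, 107, 109, 120, 140, 150, 153, 153, 150, 124, 81, 35, 15, 19, 6, 19, 48, 75, 92, 93, 96, 97, 96, 97] R-B [29, 33, 34, 28, 32, 29, 33, 33, 41, 45, 45, 47, 43, 37, 24, 8, 4, 0, -5, 8, 30, 59, 72, 74, 73, 73, 75, 72]
```

View pics/pp.png

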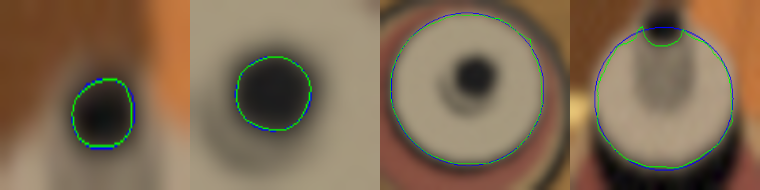

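View pics/ba.png

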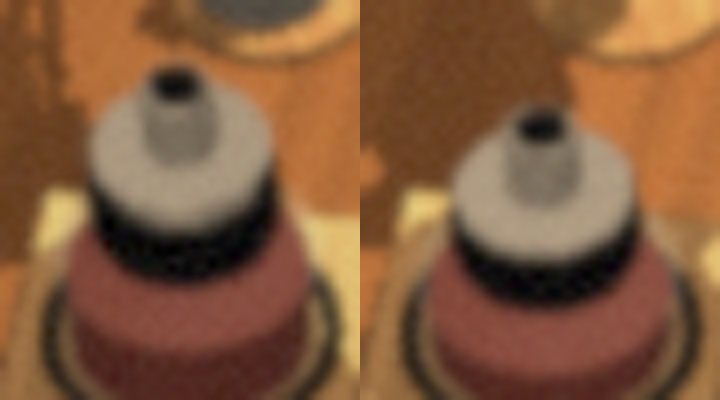

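Spout top dropped from 0.1432 to 0.1261. I need to separate jar sliding from insertion, so I'll compute that along the vertical in the side view, and check the pad centre too.

Run:
```python
from rim import *
S=load("side9");T=load("top9");S2=load("side2");T2=load("top2");S0=load("side0");T0=load("top0")
from scipy.optimize import brentq
def zfor(d,xy,v): return brentq(lambda z:proj(d,[*xy,z])[1]-v,-.1,.3)
c=np.array([.5906,-.0622]); u=np.array([.2928,.7456])-c; u/=np.linalg.norm(u)
near=c+.028*u
def edge(d,u_,v0,v1,lev,sign=1,ch="I"):
    im=cv2.GaussianBlur(d["img"],(1,1),0).astype(float); col=im[v0:v1,u_].mean(1)
    for i in range(len(col)-1):
        if (col[i]-lev)*(col[i+1]-lev)<=0: return v0+i+(lev-col[i])/(col[i+1]-col[i])
for n,d,v in(("init",S0,160.34),("before",S2,160.34),("after",S,165.51)):
    nb=np.mean([edge(d,k,180,195,55) for k in range(259,266)])
    print(n,"neckbottom v",nb,"z",zfor(d,near,nb), "spout z side-only",zfor(d,c,v))
# block ring: jar radius etc. block unchanged? flange near bottom edge (R27)
n27=c+.027*u
for n,d,v0 in(("before",S2,174),("after",S,178)):
    e=[np.mean([edge(d,k,v0,v0+9,L) for k in range(259,266)]) for L in (130,80,40)]; print(n,"flange edge",e,[zfor(d,n27,x) for x in e])
cv2.imwrite("pics/padc.png",crop(S["img"],255,130,40,35,14)[:,:,::-1])
```

```text
init neckbottom v 184.28204623815057 z 0.09121363527598875 spout z side-only 0.1428446229520137
before neckbottom v 185.25147045225245 z 0.08783790495477989 spout z side-only 0.1428446229520137
after neckbottom v 182.50290340576808 z 0.09737219782698094 spout z side-only 0.12588202436974238
before flange edge [np.float64(175.98326780140223), np.float64(177.93715070077795), np.float64(178.95931257121543)] [0.11849966485717828, 0.11191272150067628, 0.10844482540630053]
after flange edge [np.float64(180.65286529665667), np.float64(181.94133402923734), np.float64(182.843376608877)] [0.10266553579236225, 0.09824032577207241, 0.09512762046037465]
```

View pics/padc.png

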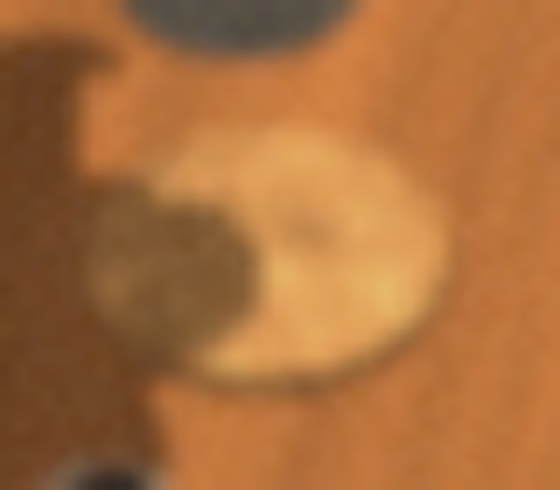

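The slide is about 10.2 mm and the spout drop 17.0 mm, so insertion is about 6.8 mm. That puts insert_mid 5 to 6 mm over the rim, but the measuring error is about 1 mm against a 6.5 mm limit. I still hold the press, so I'll go back and touch lightly to verify it's on the hard rim.

>>> jog_arm --targets '[{"tx":-4,"ty":0,"tz":0,"rx":0,"ry":0,"rz":0,"grip":0.85},{"tx":-8,"ty":0,"tz":0,"rx":0,"ry":0,"rz":0,"grip":0.85},{"tx":-12,"ty":0,"tz":0,"rx":0,"ry":0,"rz":0,"grip":0.85},{"tx":-12,"ty":0,"tz":0,"rx":0,"ry":0,"rz":0,"grip":0.85}]'

```text
time: 19.75
tcp_pos: [0.6271, -0.2552, 0.2436]
ee_rot: [0.393, 0.583, -0.392, 0.593]
wrist_force: [0.4, -0.3, -0.5]
width: 0.302
```

>>> jog_arm --targets '[{"tx":0,"ty":1,"tz":-4.5,"rx":0,"ry":0,"rz":0,"grip":0.85},{"tx":0,"ty":2,"tz":-9,"rx":0,"ry":0,"rz":0,"grip":0.85},{"tx":0,"ty":3,"tz":-13,"rx":0,"ry":0,"rz":0,"grip":0.85},{"tx":0,"ty":3.6,"tz":-16.5,"rx":0,"ry":0,"rz":0,"grip":0.85},{"tx":0,"ty":4,"tz":-19.1,"rx":0,"ry":0,"rz":0,"grip":0.85}]'

```text
time: 20.25
tcp_pos: [0.5864, -0.059, 0.234]
ee_rot: [0.392, 0.589, -0.392, 0.588]
wrist_force: [0.5, -0.3, -2.3]
width: 0.305
```

>>> jog_arm --targets '[{"tx":2,"ty":0,"tz":0,"rx":0,"ry":0,"rz":0,"grip":0.85},{"tx":4,"ty":0,"tz":0,"rx":0,"ry":0,"rz":0,"grip":0.85},{"tx":4,"ty":0,"tz":0,"rx":0,"ry":0,"rz":0,"grip":0.85},{"tx":4,"ty":0,"tz":0,"rx":0,"ry":0,"rz":0,"grip":0.85}]'

```text
time: 20.65
tcp_pos: [0.587, -0.0614, 0.1943]
ee_rot: [0.392, 0.589, -0.393, 0.588]
wrist_force: [0.2, -0.3, -0.7]
width: 0.301
```

Run:
```python
from station import robot, cams
from rim import *
o=robot.observe(); print(o["time"],o["tcp_pos"],o["ee_rot"],o["wrist_force"],o["width"],delta(o,[.5875,-.0615,.146]))
S=cams.get_image("side")
cv2.imwrite("pics/a14.png",crop(S["img"],235,130,55,65,9)[:,:,::-1])
```

```text
20.65 [ 0.58703131 -0.06143227  0.19433097] [ 0.39242259  0.58858023 -0.39267074  0.58769678] [ 0.21659535 -0.32301249 -0.73837809] 0.3007355330836197 [4.83 0.05 0.03]
```

View pics/a14.png

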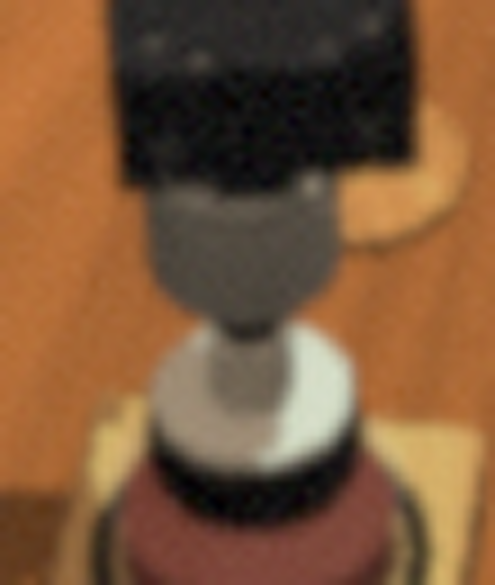

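Foot (crop x 246) is aligned over the spout (250). Lowering, then light touch steps.

>>> jog_arm --targets '[{"tx":1,"ty":0,"tz":0,"rx":0,"ry":0,"rz":0,"grip":0.85},{"tx":2,"ty":0,"tz":0,"rx":0,"ry":0,"rz":0,"grip":0.85},{"tx":3,"ty":0,"tz":0,"rx":0,"ry":0,"rz":0,"grip":0.85},{"tx":4,"ty":0,"tz":0,"rx":0,"ry":0,"rz":0,"grip":0.85},{"tx":4.6,"ty":0,"tz":0,"rx":0,"ry":0,"rz":0,"grip":0.85}]'

```text
time: 21.2
tcp_pos: [0.587, -0.0616, 0.1472]
ee_rot: [0.392, 0.589, -0.393, 0.588]
wrist_force: [1.0, -0.7, -1.8]
width: 0.305
```

>>> jog_arm --targets '[{"tx":0.05,"ty":0,"tz":0,"rx":0,"ry":0,"rz":0,"grip":0.85},{"tx":0.05,"ty":0,"tz":0,"rx":0,"ry":0,"rz":0,"grip":0.85},{"tx":0.05,"ty":0,"tz":0,"rx":0,"ry":0,"rz":0,"grip":0.85}]'

```text
time: 21.5
tcp_pos: [0.5876, -0.0614, 0.1486]
ee_rot: [0.393, 0.588, -0.392, 0.588]
wrist_force: [0.6, 0.3, -2.1]
width: 0.305
```

>>> jog_arm --targets '[{"tx":0.1,"ty":0,"tz":0,"rx":0,"ry":0,"rz":0,"grip":0.85},{"tx":0.1,"ty":0,"tz":0,"rx":0,"ry":0,"rz":0,"grip":0.85}]'

```text
time: 21.7
tcp_pos: [0.5875, -0.0614, 0.1474]
ee_rot: [0.393, 0.588, -0.392, 0.588]
wrist_force: [-0.5, 0.0, -1.8]
width: 0.309
```

>>> jog_arm --targets '[{"tx":0.1,"ty":0,"tz":0,"rx":0,"ry":0,"rz":0,"grip":0.85},{"tx":0.15,"ty":0,"tz":0,"rx":0,"ry":0,"rz":0,"grip":0.85},{"tx":0.15,"ty":0,"tz":0,"rx":0,"ry":0,"rz":0,"grip":0.85}]'

```text
time: 22.0
tcp_pos: [0.5873, -0.0615, 0.1456]
ee_rot: [0.393, 0.588, -0.393, 0.588]
wrist_force: [-0.1, 0.3, -3.0]
width: 0.306
```

>>> jog_arm --targets '[{"tx":0.05,"ty":0,"tz":0,"rx":0,"ry":0,"rz":0,"grip":0.85},{"tx":0.05,"ty":0,"tz":0,"rx":0,"ry":0,"rz":0,"grip":0.85}]'

```text
time: 22.2
tcp_pos: [0.5874, -0.0615, 0.1451]
ee_rot: [0.393, 0.588, -0.393, 0.588]
wrist_force: [-0.1, -0.3, -1.2]
width: 0.306
```

>>> jog_arm --targets '[{"tx":0.05,"ty":0,"tz":0,"rx":0,"ry":0,"rz":0,"grip":0.85},{"tx":0.05,"ty":0,"tz":0,"rx":0,"ry":0,"rz":0,"grip":0.85}]'

```text
time: 22.4
tcp_pos: [0.5874, -0.0615, 0.1447]
ee_rot: [0.393, 0.588, -0.393, 0.588]
wrist_force: [-0.3, -0.7, -2.1]
width: 0.304
```

>>> jog_arm --targets '[{"tx":0.05,"ty":0,"tz":0,"rx":0,"ry":0,"rz":0,"grip":0.85},{"tx":0.05,"ty":0,"tz":0,"rx":0,"ry":0,"rz":0,"grip":0.85}]'

```text
time: 22.6
tcp_pos: [0.5874, -0.0615, 0.1442]
ee_rot: [0.393, 0.588, -0.393, 0.588]
wrist_force: [0.6, 0.2, -2.7]
width: 0.303
```

>>> jog_arm --targets '[{"tx":0.05,"ty":0,"tz":0,"rx":0,"ry":0,"rz":0,"grip":0.85},{"tx":0.05,"ty":0,"tz":0,"rx":0,"ry":0,"rz":0,"grip":0.85}]'

```text
time: 22.8
tcp_pos: [0.5875, -0.0615, 0.1438]
ee_rot: [0.393, 0.588, -0.393, 0.588]
wrist_force: [-0.4, -0.5, -2.5]
width: 0.309
```

>>> jog_arm --targets '[{"tx":0.05,"ty":0,"tz":0,"rx":0,"ry":0,"rz":0,"grip":0.85},{"tx":0.05,"ty":0,"tz":0,"rx":0,"ry":0,"rz":0,"grip":0.85}]'

```text
time: 23.0
tcp_pos: [0.5876, -0.0616, 0.1437]
ee_rot: [0.393, 0.588, -0.392, 0.588]
wrist_force: [-1.6, -0.4, 2.9]
width: 0.303
```

>>> jog_arm --targets '[{"tx":0.05,"ty":0,"tz":0,"rx":0,"ry":0,"rz":0,"grip":0.85},{"tx":0.05,"ty":0,"tz":0,"rx":0,"ry":0,"rz":0,"grip":0.85}]'

```text
time: 23.2
tcp_pos: [0.5877, -0.0616, 0.1437]
ee_rot: [0.393, 0.588, -0.392, 0.588]
wrist_force: [-3.3, 0.4, 6.5]
width: 0.304
```

Hard stop at TCP z = 0.1437, against a prediction of 0.1438 for home. The force rises to 8.7 N net with no further motion, so the flange is on the rim. Lifting off and returning the press.

>>> jog_arm --targets '[{"tx":-1,"ty":0,"tz":0,"rx":0,"ry":0,"rz":0,"grip":0.85},{"tx":-2.5,"ty":0,"tz":0,"rx":0,"ry":0,"rz":0,"grip":0.85},{"tx":-4.5,"ty":0,"tz":0,"rx":0,"ry":0,"rz":0,"grip":0.85},{"tx":-7,"ty":0,"tz":0,"rx":0,"ry":0,"rz":0,"grip":0.85},{"tx":-9,"ty":0,"tz":0,"rx":0,"ry":0,"rz":0,"grip":0.85}]'

```text
time: 23.7
tcp_pos: [0.5878, -0.0614, 0.2352]
ee_rot: [0.393, 0.588, -0.392, 0.589]
wrist_force: [-0.5, 1.5, -3.3]
width: 0.308
```

Run:
```python
from station import robot
from h import *
o=robot.observe(); print(o["time"],o["tcp_pos"],o["ee_rot"],delta(o,[.6215,-.2520,.0477]))
```

```text
23.7 [ 0.58781799 -0.06139714  0.23520164] [ 0.39278223  0.58765869 -0.39220393  0.58868961] [18.76 -4.23 18.88]
```

>>> jog_arm --targets '[{"tx":0,"ty":-1,"tz":4.5,"rx":0,"ry":0,"rz":0,"grip":0.85},{"tx":0,"ty":-2,"tz":9,"rx":0,"ry":0,"rz":0,"grip":0.85},{"tx":0,"ty":-3,"tz":13.5,"rx":0,"ry":0,"rz":0,"grip":0.85},{"tx":0,"ty":-3.8,"tz":17,"rx":0,"ry":0,"rz":0,"grip":0.85},{"tx":0,"ty":-4.2,"tz":18.9,"rx":0,"ry":0,"rz":0,"grip":0.85}]'

```text
time: 24.2
tcp_pos: [0.6212, -0.2555, 0.2337]
ee_rot: [0.393, 0.587, -0.393, 0.588]
wrist_force: [0.8, 0.4, -2.8]
width: 0.304
```

>>> jog_arm --targets '[{"tx":3,"ty":0,"tz":0,"rx":0,"ry":0,"rz":0,"grip":0.85},{"tx":7,"ty":0,"tz":0,"rx":0,"ry":0,"rz":0,"grip":0.85},{"tx":11,"ty":0,"tz":0,"rx":0,"ry":0,"rz":0,"grip":0.85},{"tx":14,"ty":0,"tz":0,"rx":0,"ry":0,"rz":0,"grip":0.85},{"tx":16,"ty":0,"tz":0,"rx":0,"ry":0,"rz":0,"grip":0.85}]'

```text
time: 24.7
tcp_pos: [0.62, -0.2513, 0.0705]
ee_rot: [0.393, 0.589, -0.392, 0.587]
wrist_force: [-0.0, -0.6, -1.6]
width: 0.301
```

>>> jog_arm --targets '[{"tx":0,"ty":0,"tz":0,"rx":0,"ry":0,"rz":0,"grip":0.85},{"tx":0,"ty":0,"tz":0,"rx":0,"ry":0,"rz":0,"grip":0.85},{"tx":0,"ty":0,"tz":0,"rx":0,"ry":0,"rz":0,"grip":0.85}]'

```text
time: 25.0
tcp_pos: [0.6226, -0.2529, 0.0752]
ee_rot: [0.393, 0.587, -0.392, 0.589]
wrist_force: [-0.3, 0.5, -1.9]
width: 0.305
```

Run:
```python
from station import robot, cams
from h import *
o=robot.observe(); print(o["time"],o["tcp_pos"],o["ee_rot"],o["wrist_force"],delta(o,[.6215,-.2520,.0477]))
S=cams.get_image("side");T=cams.get_image("top")
cv2.imwrite("pics/a15.png",np.hstack([crop(S["img"],240,80,70,90,6),crop(T["img"],370,130,60,90,6)])[:,:,::-1])
```

```text
25.0 [ 0.62255425 -0.25286539  0.07517514] [ 0.39259035  0.58692433 -0.39241617  0.58940835] [-0.27153156  0.50140699 -1.90937321] [ 2.75 -0.07 -0.13]
```

View pics/a15.png

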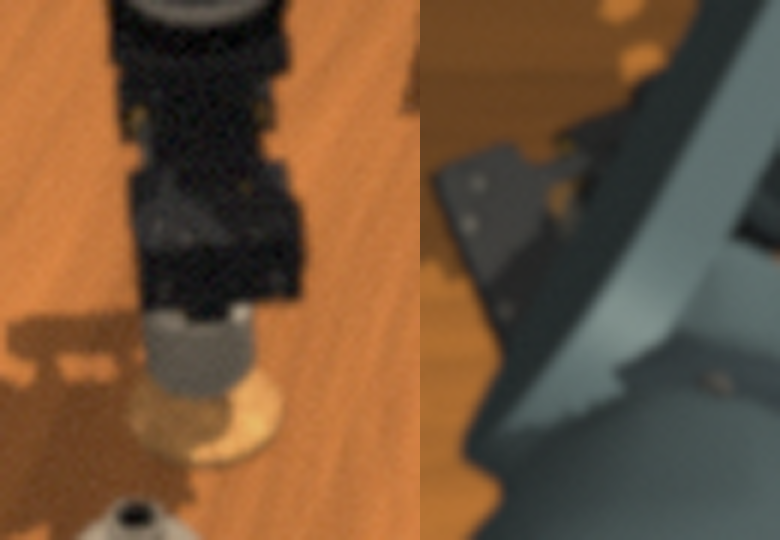

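The foot (crop x 198) is above the pad (206). Lowering to contact.

>>> jog_arm --targets '[{"tx":0.8,"ty":0,"tz":0,"rx":0,"ry":0,"rz":0,"grip":0.85},{"tx":1.6,"ty":0,"tz":0,"rx":0,"ry":0,"rz":0,"grip":0.85},{"tx":2.2,"ty":0,"tz":0,"rx":0,"ry":0,"rz":0,"grip":0.85},{"tx":2.2,"ty":0,"tz":0,"rx":0,"ry":0,"rz":0,"grip":0.85},{"tx":2.2,"ty":0,"tz":0,"rx":0,"ry":0,"rz":0,"grip":0.85}]'

```text
time: 25.6
tcp_pos: [0.6209, -0.252, 0.0501]
ee_rot: [0.393, 0.588, -0.393, 0.588]
wrist_force: [-1.1, -0.7, -1.4]
width: 0.305
```

>>> jog_arm --targets '[{"tx":0.2,"ty":0,"tz":0,"rx":0,"ry":0,"rz":0,"grip":0.85},{"tx":0.2,"ty":0,"tz":0,"rx":0,"ry":0,"rz":0,"grip":0.85}]'

```text
time: 25.8
tcp_pos: [0.6212, -0.2522, 0.0487]
ee_rot: [0.393, 0.588, -0.393, 0.588]
wrist_force: [0.2, -0.0, -2.8]
width: 0.308
```

>>> jog_arm --targets '[{"tx":0.1,"ty":0,"tz":0,"rx":0,"ry":0,"rz":0,"grip":0.85},{"tx":0.1,"ty":0,"tz":0,"rx":0,"ry":0,"rz":0,"grip":0.85}]'

```text
time: 26.0
tcp_pos: [0.6211, -0.2522, 0.0477]
ee_rot: [0.393, 0.588, -0.393, 0.588]
wrist_force: [-0.7, -0.3, -2.3]
width: 0.304
```

>>> jog_arm --targets '[{"tx":0.05,"ty":0,"tz":0,"rx":0,"ry":0,"rz":0,"grip":0.85},{"tx":0.05,"ty":0,"tz":0,"rx":0,"ry":0,"rz":0,"grip":0.85}]'

```text
time: 26.2
tcp_pos: [0.6213, -0.2522, 0.0477]
ee_rot: [0.393, 0.588, -0.393, 0.588]
wrist_force: [-1.6, 0.2, 0.1]
width: 0.303
```

>>> jog_arm --targets '[{"tx":0.05,"ty":0,"tz":0,"rx":0,"ry":0,"rz":0,"grip":0.85},{"tx":0.05,"ty":0,"tz":0,"rx":0,"ry":0,"rz":0,"grip":0.85}]'

```text
time: 26.4
tcp_pos: [0.6213, -0.2522, 0.0476]
ee_rot: [0.392, 0.588, -0.393, 0.588]
wrist_force: [-2.7, 1.1, 4.9]
width: 0.308
```

The foot is down at TCP z 0.0477, the same as at pick-up, so no slip. Releasing and backing straight up.

>>> jog_arm --targets '[{"tx":-0.1,"ty":0,"tz":0,"rx":0,"ry":0,"rz":0,"grip":0.85},{"tx":-0.1,"ty":0,"tz":0,"rx":0,"ry":0,"rz":0,"grip":0.4},{"tx":-0.1,"ty":0,"tz":0,"rx":0,"ry":0,"rz":0,"grip":0.4},{"tx":-0.1,"ty":0,"tz":0,"rx":0,"ry":0,"rz":0,"grip":0.4},{"tx":-0.1,"ty":0,"tz":0,"rx":0,"ry":0,"rz":0,"grip":0.4}]'

```text
time: 26.9
tcp_pos: [0.6212, -0.2522, 0.0477]
ee_rot: [0.393, 0.588, -0.393, 0.588]
wrist_force: [0.7, -0.3, 0.1]
width: 0.596
```

>>> jog_arm --targets '[{"tx":-1,"ty":0,"tz":0,"rx":0,"ry":0,"rz":0,"grip":0.4},{"tx":-3,"ty":0,"tz":0,"rx":0,"ry":0,"rz":0,"grip":0.4},{"tx":-6,"ty":0,"tz":0,"rx":0,"ry":0,"rz":0,"grip":0.4},{"tx":-10,"ty":0,"tz":0,"rx":0,"ry":0,"rz":0,"grip":0.4},{"tx":-15,"ty":0,"tz":0,"rx":0,"ry":0,"rz":0,"grip":0.4}]'

```text
time: 27.4
tcp_pos: [0.62, -0.2515, 0.1979]
ee_rot: [0.393, 0.589, -0.393, 0.587]
wrist_force: [-0.2, -0.0, -0.2]
width: 0.598
```

>>> jog_arm --targets '[{"tx":-3,"ty":-3,"tz":2,"rx":0,"ry":0,"rz":0,"grip":0.4},{"tx":-4,"ty":-7,"tz":4,"rx":0,"ry":0,"rz":0,"grip":0.4},{"tx":-4,"ty":-10,"tz":6,"rx":0,"ry":0,"rz":0,"grip":0.4},{"tx":-4,"ty":-14,"tz":8,"rx":0,"ry":0,"rz":0,"grip":0.4},{"tx":-4,"ty":-18,"tz":10,"rx":0,"ry":0,"rz":0,"grip":0.4}]'

```text
time: 27.9
tcp_pos: [0.4924, -0.4146, 0.239]
ee_rot: [0.392, 0.588, -0.392, 0.589]
wrist_force: [0.3, -0.6, 0.9]
width: 0.604
```

>>> jog_arm --targets '[{"tx":0,"ty":0,"tz":0,"rx":0,"ry":0,"rz":0,"grip":0.4},{"tx":0,"ty":0,"tz":0,"rx":0,"ry":0,"rz":0,"grip":0.4},{"tx":0,"ty":0,"tz":0,"rx":0,"ry":0,"rz":0,"grip":0.4}]'

```text
time: 28.2
tcp_pos: [0.4939, -0.4129, 0.2382]
ee_rot: [0.392, 0.588, -0.392, 0.588]
wrist_force: [-0.3, 1.0, -0.1]
width: 0.599
```

Run:
```python
from station import robot, cams
from h import *
o=robot.observe(); print(o["time"],o["tcp_pos"],o["wrist_force"],o["width"])
S=cams.get_image("side");T=cams.get_image("top");np.savez("side10.npz",**S);np.savez("top10.npz",**T)
a=cv2.resize(S["img"],None,fx=.7,fy=.7);b=cv2.resize(T["img"],None,fx=.7,fy=.7)
cv2.imwrite("pics/a16.png",np.hstack([a,b])[:,:,::-1])
cv2.imwrite("pics/a17.png",np.hstack([crop(S["img"],235,105,60,95,6),crop(T["img"],370,130,60,95,6)])[:,:,::-1])
```

```text
28.2 [ 0.49391696 -0.41286483  0.23815548] [-0.34965364  0.99856052 -0.11561393] 0.5994447317683469
```

View pics/a16.png

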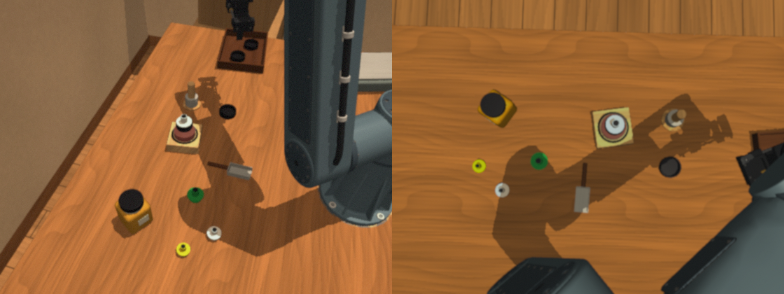

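View pics/a17.png

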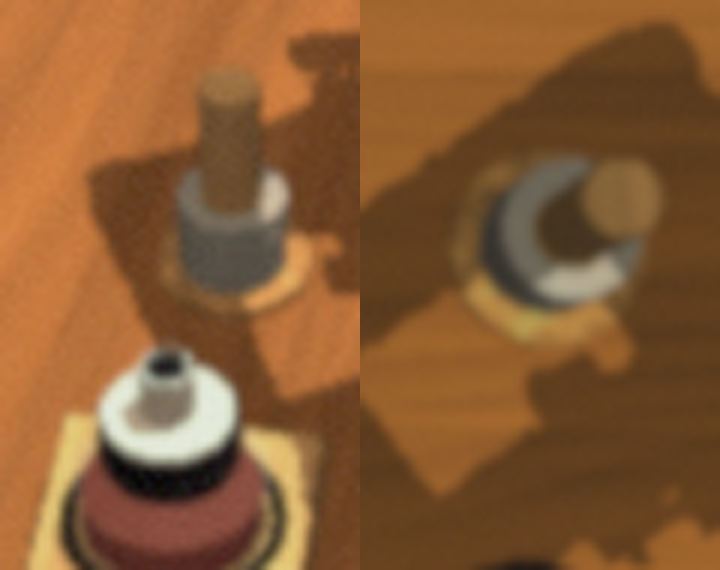

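The press stands upright on the pad (foot at side crop x 233, pad 237), the insert is flat, and the bystanders are at their original pixels (cap top (397,238), stock jar (145,150), scoop (272,268)). Last numeric check, then hand in.

```bash
python3 - <<'E'
from rim import *
S=load("side10");T=load("top10")
dark=lambda c,v:(v[...,2]<70)
wh=lambda c,v:(v[...,1]<75)&(v[...,2]>95)
a=mask_el(S["img"],(254,160,16,10),dark);b=mask_el(T["img"],(313,168,16,16),dark)
p,g=tri(S,a[0],T,b[0]);print("spout",p,g)
fs=mask_el(S["img"],(248,163,30,22),wh);ft=mask_el(T["img"],(303,162,34,34),wh)
p2,g=tri(S,fs[0],T,ft[0]);print("flange",p2,g,"axis",(p-p2)/(p[2]-p2[2]))
# press handle top: crop px side (229,88)/6, top (621-360,197)/6
print("press top",tri(S,(235+229/6-.4,105+88/6-.4),T,(370+261/6-.4,130+197/6-.4)))
A=load("side0")["img"].astype(int);B=S["img"].astype(int)
for n,(x,y,w,h) in dict(stock=(160,265,60,65),cap=(310,148,30,22),scoop=(293,228,70,30)).items(): print(n,"mean diff",abs(A[y:y+h,x:x+w]-B[y:y+h,x:x+w]).mean().round(1))
E
python3 - <<'E'
from station import robot
print(robot.close_job())
E
```

```text
spout [ 0.59027715 -0.06233218  0.12607968] 0.002525699780910913
flange [ 0.59052807 -0.06279836  0.10082511] 0.003033885071058583 axis [-0.0099355   0.01845946  1.        ]
press top (array([ 0.62398042, -0.2501858 ,  0.1065747 ]), np.float64(0.003342413109805467))
stock mean diff 5.0
cap mean diff 9.8
scoop mean diff 25.8
the job is handed in; nothing more can be done
None
```

The insert is snapped home in the jar, the hand press is back upright on its cork pad, and the job is handed in at about 28 s. No verdict was reported.

- **Insert placed:** I set the larger white insert on the tongues and let go. Its middle measured about 13 mm above the rim and it stood upright.
- **Pressing:** With the hand press over the spout, the jar slid about 10 mm and then bore. The insert clicked at 12 N or a little more (the last reading before it gave way), and I eased off at once.
- **Checking it is home:** The camera could not settle that (about 1 mm error), so I lowered the press again and touched lightly, about 9 N. It met a hard stop at TCP height 0.1437 m, against 0.1438 m predicted for home.
- **Last checks:** The insert's axis measured about 0.02 rad off vertical. The press measured about 2 mm from its starting spot and about 5 mm or less from the pad's centre.

**Where checks disagreed:**
- The two cameras differed by 2–3 mm.
- The press top read 0.1066 m instead of 0.109 m in the final shaded view, though its foot touched down at the same height as at pick-up.
- The scoop area differs from the first picture by 25.8 grey levels. The arm's shadow covers it there, and by eye its position in the top view is unchanged.

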